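# Hang the marking hoop on its snap hook

### The arm

A 6-joint arm with a two-finger parallel gripper is mounted at the origin on the work surface. World frame = base frame: x ahead of the robot, y to its left, z up, the work surface at z = 0. Lengths are in mm, angles in rad, forces in N, time in s.
With the tool pointing down it reaches from about 350 to 775 mm from the base axis. Payload 7.3 kg.
Tool frame: the origin (TCP) lies midway between the tips of the shut fingers; the grasp point (between the pads) lies 19 mm behind it (bot.tcp_to_grasp is the distance from the TCP to the grasp point, in mm); z points along the fingers, y is the line along which they close (so a half turn about z gives the same grasp; the last joint's range is limited). The gripper opens to 92 mm and grips with 3 to 60 N. Pads are 19 mm wide; open, the fingers measure 130 mm over their backs; the gripper's body (75 mm by 190 mm) begins 47 mm behind the grasp point.
Start: joints at [-1.306, 0.342, 1.524, -0, 1.275, -0.146], TCP at [209.679, -481.331, 226.741] pointing down, gripper open.
Joint ranges: [-2.53, 2.53], [-0.77, 2.02], [0.04, 2.7], [-1, 4.14], [0.28, 2.66], [-3.11, 3.11]. Speed limits (rad/s): [2.57, 2.57, 3.14, 3.14, 3.14, 3.14].

### API

Orientations are given as [roll, pitch, yaw] about the fixed x, y, z axes, in that order (R = Rz(yaw) Ry(pitch) Rx(roll)).
In Python, from plant import bot, viewer gives the robot as it stands. The module is installed in compiled form; this text tells all that it offers.
- The arm moves only by the shell command python3 -m handwheel 'ROWS'. ROWS is text: rows parted by semicolons, each of 7 numbers parted by spaces: the shift along the tool's x, y, z scaled (see below), then the turn, a rotation vector about the tool's x, y, z scaled (see below), then the opening, from -1 (shut) to 1 (fully open), so that 0 is half open. In form: tx ty tz rx ry rz gripper; .... A call has 1 to 8 rows; each row is the pose to reach, as a shift and turn from the pose commanded when the call began, along the tool's axes at that moment, turning the shorter way round; what a row does not reach only later rows make up. The controller multiplies each number of a shift by 10 cm and each number of a turn by pi rad. A row lasts 1/12 s, in which the tool goes at most 41.7 mm and 7.16 degrees, less where a joint would pass 70% of its speed; a pose out of reach is approached as far as the arm can. A call with a number of a shift or a turn outside -1 to 1 is refused whole. A call with a gripper value outside its range is refused whole. The fingers move at their own pace and stop on an object; the grip force is fixed at half the most. Time passes only in rows, so rows that repeat a pose let the fingers close. It gives the time, the measured TCP pose, the force, the opening and the grip force at its end, in the units of the state.
- bot.get_obs(): the state, without advancing time (a new reading comes with each control period).
- viewer.capture(name): name is "scene" or "top"; returns a dict with "frame" (384x512x3 uint8, red, green, blue), "fov_y" (degrees; the focal length in pixels is half the picture's height over the tangent of half this angle, whatever the lens; pixels are square), "cx", "cy" (the principal point, pixels), "T" (4x4, takes a point from camera to world coordinates). Camera axes: x right, y down, z forward; pixel columns grow to the right and rows downward; lengths in mm; the calibration is good to about 2 mm. A picture is of the moment at which its call begins. There is no depth.
- bot.close_job(): hands the job in; it is judged then, once.
Trained networks look in a picture, given as the dict that the camera call returned (one of the last four; its "shot" number tells which), for a name from the list of things; names that differ only in an ending like _2 or _b are one class to them, and where a whole thing is asked for, a point or a joint stands for the part that bears it (a point fixed in the world has none). Each returns a list of dicts, best first, with "score" (0 to 1); they miss things now and then, are a little off and sometimes report something else, mostly with a low value. They report only what shows in the picture. A call takes as long as a camera call. They do not tell look-alikes from the thing itself.
- viewer.recognise(target, picture): "centre" ([column, row] in pixels, amid what is visible of it).
- viewer.cut_out(target, picture): "pixels" (384x512 bool, what is visible of it) and "centre" ([column, row] in pixels, amid what is visible of it).
The state is a dict: "time": time; "joint_positions": joint angles; "dq": joint speeds; "tau": joint torques, N m; "tool_pos": TCP position; "tcp_rot": TCP orientation; "contact_force": force on the tool from outside, world axes, zero at the start; "moment": the same for the moment, N m; "grip_width": finger opening in mm; "finger_force": force on a finger pad.
Only numpy, scipy, OpenCV 4.12 (cv2) and the standard library are available. Lean on these libraries where they do the work, as an engineer would, in place of code of your own. Each camera call takes 0.05 s, during which the arm holds its last target. There are 200 camera calls.

### The job

Lift the yellow marking hoop out of its wooden rack and hang it by its rim on the high J-hook of the green stand: work the rim down past the sprung brass roller until it is fully home and holds the red pin down, then let go and leave it hanging still. Be gentle: never push down on the hook with more than 25 N, and leave the carver's other things where they lie.

Things in the scene. Friction and masses are not known exactly. Their poses are not given: they have to be found in the camera images.
- hoop: Yellow spoked marking hoop, 0.29 to 0.43 kg, upright in the rack's slot. Origin: hub centre; own x: the axle, level; z up. Rim: outer radius 90 mm, inner 78 mm, 12 mm wide along x (-6 to +6). Hub radius 15, 16 mm wide. Three spokes 10 mm wide, 8 mm thick: one straight down, two 60 degrees either side of it; the upper half is open from hub to rim.
- rack: Fixed wooden rack, origin on the bench under its centre, axes as the hoop in it. Base 80 x 150 x 12 mm; two cheeks 120 mm long (y), 60 mm high, leave a 16 mm slot: draw the hoop straight up; it is free once the hub is above 150 mm.
- stand: Green hook stand, fixed. Origin on the bench plumb below the hook's seat; own x points from the hook to the post; the hook opens upwards, its nose on the -x side. Base x from -35 to 155 mm, 120 mm wide, 14 mm high; steel post 24 mm square at x = 92 mm, 284 mm tall. The hook, a 10 mm round bar along x, is on a 40 mm sleeve on the post, which does not slip.
- nominal_seat (a point): Point on the stand 235 mm above its origin. The sleeve was clamped by hand: the true seat (top of the bar) is up to 15 mm above or below this point and is NOT reported; feel or look for it. Throat for the rim: x from -7.5 mm (nose) to +7.5 mm (two cheeks, 18 mm over their outsides). Both rise 24 mm straight, then flare out as a lead-in, up to 39 mm above the seat.
- keeper (a joint): Sprung brass roller between the cheeks, 16 mm diameter, axis along y, centre 16.4 mm above the seat. Value: how far it is pushed back to +x, in m. At 0 it sticks out to x = +1.5 mm; the rim must push it back 3 mm to pass, with 5 to 9 N downwards, and slides past it. Once home, at x about -1.5 mm, the roller presses on its top edge (value about 0.001).
- bar (a joint): The hook arm is springy: the whole hook (bar, nose, cheeks, roller, pin) sinks straight down under load, 1 mm for every 6 N. Value: how far it has sunk, in m; about 0 when empty, 0.0042 at the permitted 25 N.
- pin (a joint): Red telltale pin, 7 mm in diameter, standing 4 mm out of the seat, sprung with 6 N: the hoop's weight alone does not press it. About 8 to 13 N in all brings the rim home; then the roller snaps over it and holds it down, and the force only climbs. Value: how far it is pressed, in m; 0 empty, 0.004 home. Let go beside the hook, the hoop swings for a second or two.
- mallet: Carver's mallet, wooden head 65 x 110 x 68 mm, handle 170 mm along its -x; origin under its middle on the bench. Leave alone.
- chisel: Dark steel chisel, 200 mm long along its x, 22 mm wide, 13 mm high, lying on the bench between the rack and the stand; origin under its middle. Leave alone.
- chisel_red: Red chisel, same size. Leave alone.
- brush: Dust brush lying on the bench, about 200 mm long. Leave alone.
- cup: Blue cup, 72 mm in diameter, 85 mm high; origin under its centre. Leave alone.
Things that resemble listed ones, but are neither listed nor needed, are in the scene too. What is meant by the hoop is not pink, and is the smaller of those in its own colour. Leave any turquoise look-alike of the rack alone.

How it is judged:
By the outcome, as a careful person would: the job done as asked, in the order asked, and still so for the second after the job is handed in, with the robot touching nothing.
It also fails if it takes over 70 s, if anything falls off the work surface, if the arm or the gripper's body presses on something with over 40 N, if the wrist force passes 120 N, or if a joint passes its speed limit or range.

## Working session

There is one attempt and no reset: what is moved stays moved. The work goes in short steps, Python scripts to look and compute and a shell command to move; the robot and the scene stay as the last step left them, time stands still between calls to the robot, and variables do not carry over. Pictures are saved under pics/ and viewed, at most 10 in all, crops included, and the job is handed in when it is done.

```bash
mkdir -p pics; cat > h.py <<'E'
import numpy as np, cv2
from plant import bot, viewer
def cam(p):
    H,W=p["frame"].shape[:2]; f=H/2/np.tan(np.radians(p["fov_y"])/2)
    return f,p["cx"],p["cy"],np.array(p["T"])
def ray(p,uv):
    f,cx,cy,T=cam(p); d=T[:3,:3]@np.array([(uv[0]-cx)/f,(uv[1]-cy)/f,1]); return T[:3,3],d
def atz(p,uv,z):
    o,d=ray(p,uv); return o+d*(z-o[2])/d[2]
def proj(p,X):
    f,cx,cy,T=cam(p); c=(np.atleast_2d(X)-T[:3,3])@T[:3,:3]; return np.c_[cx+f*c[:,0]/c[:,2],cy+f*c[:,1]/c[:,2]]
def tri(p1,a,p2,b):
    o1,d1=ray(p1,a);o2,d2=ray(p2,b)
    s=np.linalg.lstsq(np.c_[d1,-d2],o2-o1,rcond=None)[0]
    A,B=o1+d1*s[0],o2+d2*s[1]; return (A+B)/2,np.linalg.norm(A-B)
def save(img,n): cv2.imwrite("pics/"+n,cv2.cvtColor(img,cv2.COLOR_RGB2BGR))
E
python3 - <<'E'
from h import *
import pickle
P={n:viewer.capture(n) for n in("scene","top")}
pickle.dump(P,open("p0.pkl","wb"))
for n,p in P.items():
    print(n,p["fov_y"],p["cx"],p["cy"],np.round(p["T"],3).tolist())
    for t in("hoop","rack","stand","keeper","pin","chisel","mallet","cup","brush"):
        print(t,[(np.round(r["centre"]).tolist(),round(r["score"],2)) for r in viewer.recognise(t,p)])
save(np.vstack([P["scene"]["frame"]]),"s0.png");save(P["top"]["frame"],"t0.png")
o=bot.get_obs();print(o["tool_pos"],o["tcp_rot"],o["contact_force"],o["time"],o["grip_width"])
E
```

```text
scene 49.484357337465795 260.8133932241994 188.43742727153 [[-0.866, 0.283, -0.414, 935.599], [0.501, 0.502, -0.705, 897.341], [0.009, -0.817, -0.576, 899.617], [0.0, 0.0, 0.0, 1.0]]
hoop [([270.0, 143.0], 0.91), ([216.0, 174.0], 0.59), ([165.0, 190.0], 0.57), ([237.0, 266.0], 0.38), ([363.0, 305.0], 0.29)]
rack [([216.0, 194.0], 0.87), ([273.0, 214.0], 0.83)]
stand [([237.0, 265.0], 0.82), ([214.0, 192.0], 0.63)]
keeper []
pin []
chisel [([210.0, 245.0], 0.49)]
mallet [([302.0, 368.0], 0.71)]
cup [([363.0, 306.0], 0.73)]
brush []
top 51.762749985136026 252.10347620260927 193.1716376893039 [[0.019, -0.998, 0.06, 323.781], [-1.0, -0.018, 0.014, -31.26], [-0.013, -0.06, -0.998, 1489.948], [0.0, 0.0, 0.0, 1.0]]
hoop [([344.0, 263.0], 0.73), ([327.0, 132.0], 0.66), ([315.0, 182.0], 0.55)]
rack [([264.0, 211.0], 0.85), ([312.0, 184.0], 0.58)]
stand [([210.0, 154.0], 0.96), ([115.0, 135.0], 0.19)]
keeper []
pin []
chisel [([252.0, 148.0], 0.52)]
mallet [([114.0, 133.0], 0.9)]
cup [([128.0, 205.0], 0.63)]
brush [([372.0, 214.0], 0.64)]
[ 209.68359709 -481.32425869  226.75478952] [3.14150371e+00 2.39738365e-05 4.10812776e-01] [-0.09652648 -0.23482143 -0.24311749] 1.0 91.78215554628609
```

View pics/s0.png

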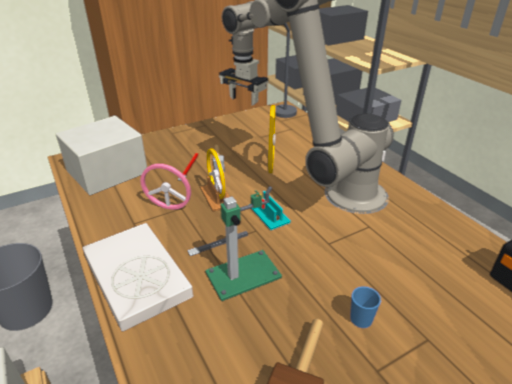

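View pics/t0.png

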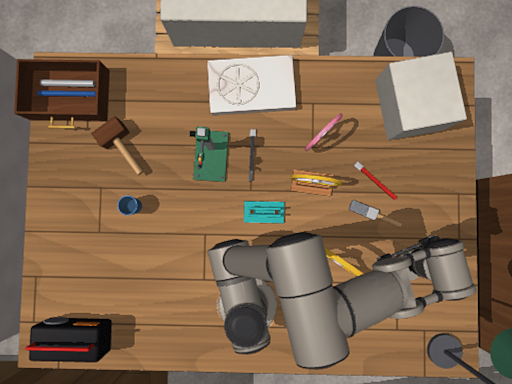

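The scene picture shows three hoops: yellow at (216,174) in the orange-wood rack, a bigger yellow one at (270,143) standing alone, and a pink one at (165,190). The one meant is (216,174), being the smaller yellow one and in the wooden rack. The turquoise rack at (270,210) is the look-alike. The stand is at (235,265) in scene and (208,154) in top, with its post towards top-up and its hook towards top-down. I'll confirm this in one enlarged crop.

```bash
python3 - <<'E'
from h import *
import pickle
P=pickle.load(open("p0.pkl","rb"))
a=cv2.resize(P["scene"]["frame"][130:310,175:295],(400,600),interpolation=cv2.INTER_CUBIC)
b=cv2.resize(P["top"]["frame"][115:205,185:345],(0,0),fx=2.5,fy=2.5,interpolation=cv2.INTER_CUBIC)
c=np.zeros((600,400,3),np.uint8); c[:225]=b
b2=cv2.resize(P["top"]["frame"][120:190,190:240],(400,560),interpolation=cv2.INTER_CUBIC)[:370]
c[230:600]=b2
save(np.hstack([a,c]),"c0.png")
E
```

```text
(no output)
```

View pics/c0.png

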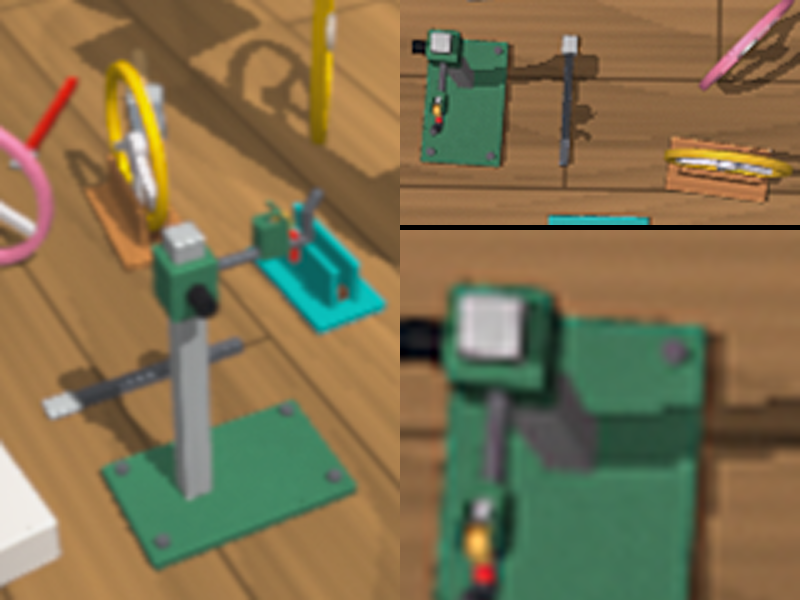

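The crop confirms it. The yellow hoop stands in the orange-wood rack at scene (216,174). The hook points from the post towards the robot, with the red pin at about top (200.6,163), brass at (199.7,159), and a black knob on the +y side. Next I'll fit the poses.

```bash
cat >> h.py <<'E'
from scipy.optimize import minimize
S=8
def cyl_rim(ro=90,ri=78,w=6,n=48,cz=102):
    parts=[]
    a=np.linspace(0,2*np.pi,n+1)
    for i in range(n):
        parts.append(np.array([[x,r*np.sin(t),cz+r*np.cos(t)] for x in(-w,w) for r in(ri,ro) for t in(a[i],a[i+1])]))
    return parts
def box(x0,x1,y0,y1,z0,z1): return np.array([[x,y,z] for x in(x0,x1) for y in(y0,y1) for z in(z0,z1)],float)
def render(p,parts,pose,win):
    c,s=np.cos(pose[2]),np.sin(pose[2]); u0,v0,u1,v1=win
    m=np.zeros(((v1-v0)*S,(u1-u0)*S),np.uint8)
    for P in parts:
        W=np.c_[pose[0]+c*P[:,0]-s*P[:,1],pose[1]+s*P[:,0]+c*P[:,1],P[:,2]]
        q=(proj(p,W)-[u0,v0]+.5)*S
        cv2.fillConvexPoly(m,cv2.convexHull(np.round(q).astype(np.int32)),1)
    return cv2.resize(m.astype(np.float32),(u1-u0,v1-v0),interpolation=cv2.INTER_AREA)
def hsv(p): return cv2.cvtColor(p["frame"],cv2.COLOR_RGB2HSV).astype(int)
def fit(obs,partsf,x0,steps):
    def cost(v): return sum(np.abs(render(p,partsf(v),v,w)-m).sum() for p,m,w in obs)
    x0=np.array(x0,float);n=len(x0)
    for k in(1,.4,.2):
        r=minimize(cost,x0,method="Nelder-Mead",options=dict(initial_simplex=np.vstack([x0,x0+np.diag(steps)*k]),maxiter=250)); x0=r.x
    return r
E
python3 - <<'E'
from h import *
import pickle
P=pickle.load(open("p0.pkl","rb")); s,t=P["scene"],P["top"]
def yel(p,w):
    h=hsv(p)[w[1]:w[3],w[0]:w[2]]; return ((h[...,0]>20)&(h[...,0]<33)&(h[...,1]>165)&(h[...,2]>90)).astype(np.float32)
ws,wt=(195,135,240,215),(280,165,350,200)
a,b=yel(s,ws),yel(t,wt); print("yellow px",a.sum(),b.sum())
x0=atz(t,(315,181),190)
print(x0)
for obs in([(s,a,ws),(t,b,wt)],[(s,a,ws)],[(t,b,wt)]):
    r=fit(obs,lambda v:cyl_rim(),[x0[0],x0[1],0.05],[8,8,.15]); print("hoop",np.round(r.x,3),r.fun)
# stand base
def grn(p,w):
    h=hsv(p)[w[1]:w[3],w[0]:w[2]]; return ((h[...,0]>60)&(h[...,0]<84)&(h[...,1]>110)).astype(np.float32)
ws,wt=(200,245,290,305),(190,125,235,190)
for p,w,n in((s,ws,'s'),(t,wt,'t')): print(n,grn(p,w).sum())
from functools import partial
def cost(v,which):
    c=0
    for p,w in which:
        full=render(p,[box(-35,155,-60,60,0,14)],v,w); post=render(p,[box(80,104,-12,12,14,284),box(70,114,-22,22,195,275)],v,w)
        m=grn(p,w); k=(post<.01); c+=np.abs(full-m)[k].sum()
    return c
x0=atz(t,(201,163),235);print(x0)
for wh in([(s,ws),(t,wt)],[(s,ws)],[(t,wt)]):
    x=np.array([x0[0],x0[1],-0.05])
    for k in(1,.5,.2):
        r=minimize(cost,x,args=(wh,),method="Nelder-Mead",options=dict(initial_simplex=np.vstack([x,x+np.diag([10,10,.15])*k]))); x=r.x
    print("stand",np.round(x,3),r.fun)
# red pin / brass
for p,(u0,v0,u1,v1) in((s,(245,185,275,215)),(t,(190,145,215,175))):
    h=hsv(p)[v0:v1,u0:u1]
    for nm,k in(("red",((h[...,0]<6)|(h[...,0]>174))&(h[...,1]>150)),("brass",(h[...,0]>14)&(h[...,0]<30)&(h[...,1]>120)&(h[...,2]>120))):
        y,x=np.nonzero(k); print(nm,[(int(i)+u0,int(j)+v0) for i,j in zip(x,y)][:14])
E
```

```text
yellow px 310.0 212.0
[ 445.19873058 -219.44353968  190.        ]
hoop [ 4.56869e+02 -2.34592e+02 -1.22000e-01] 335.625
hoop [ 4.55498e+02 -2.37370e+02 -1.20000e-01] 155.0
hoop [ 4.57586e+02 -2.33869e+02 -1.14000e-01] 172.984375
s 1692.0
t 1168.0
[492.39101241 151.2929171  235.        ]
stand [ 4.93630e+02  1.49771e+02 -2.40000e-02] 668.75
stand [ 4.92175e+02  1.46707e+02 -3.10000e-02] 371.328125
stand [ 4.94230e+02  1.53433e+02 -4.20000e-02] 268.71875
red [(262, 199), (262, 200), (263, 200), (263, 201), (262, 205), (263, 205), (262, 206), (263, 206), (262, 207), (263, 207)]
brass [(245, 185), (246, 185), (247, 185), (248, 185), (249, 185), (250, 185), (251, 185), (252, 185), (253, 185), (254, 185), (255, 185), (256, 185), (257, 185), (258, 185)]
red [(199, 162), (200, 162), (201, 162), (199, 163), (200, 163), (201, 163)]
brass [(190, 146), (190, 147), (190, 148), (191, 148), (192, 148), (190, 149), (191, 149), (190, 151), (191, 151), (192, 151), (194, 151), (190, 152), (191, 152), (194, 152)]
```

```bash
python3 - <<'E'
from h import *
import pickle
P=pickle.load(open("p0.pkl","rb")); s,t=P["scene"],P["top"]
def W(pose,Q):
    c,s_=np.cos(pose[2]),np.sin(pose[2]);Q=np.atleast_2d(Q).astype(float); return np.c_[pose[0]+c*Q[:,0]-s_*Q[:,1],pose[1]+s_*Q[:,0]+c*Q[:,1],Q[:,2]]
H=(456.9,-234.6,-.122); T=(493.6,149.8,-.03)
a=np.linspace(0,2*np.pi,60)
def draw(p,win,sz):
    u0,v0,u1,v1=win;k=sz/(u1-u0); im=cv2.resize(p["frame"][v0:v1,u0:u1],None,fx=k,fy=k,interpolation=cv2.INTER_NEAREST)
    def pl(X,col):
        q=((proj(p,X)-[u0,v0]+.5)*k).round().astype(np.int32); cv2.polylines(im,[q],False,col,1)
    for r in(78,90):
        for x in(-6,6): pl(W(H,np.c_[0*a+x,r*np.sin(a),102+r*np.cos(a)]),(0,0,255) if x<0 else (255,0,255))
    for z in(0,12): pl(W(H,[[-40,-75,z],[40,-75,z],[40,75,z],[-40,75,z],[-40,-75,z]]),(0,255,255))
    for z in(0,14): pl(W(T,[[-35,-60,z],[155,-60,z],[155,60,z],[-35,60,z],[-35,-60,z]]),(255,255,255))
    pl(W(T,[[80,-12,284],[104,-12,284],[104,12,284],[80,12,284],[80,-12,284]]),(255,0,0))
    pl(W(T,[[0,0,220],[0,0,250]]),(255,0,0))
    return im
A=draw(s,(195,130,295,305),340);B=draw(t,(185,110,360,205),450)
m=np.zeros((600,800,3),np.uint8);m[:min(600,A.shape[0]),:340]=A[:600];m[:B.shape[0],345:795]=B
C=draw(t,(185,125,240,170),450);m[250:600,345:795]=C[:350]
save(m,"o1.png")
for uv in((262.5,200),(262.5,206)):
    for b in((200,162.5),(200,163)): print(uv,b,tri(s,uv,t,b))
E
```

```text
(262.5, 200) (200, 162.5) (array([492.14374952, 151.83304104, 251.46273019]), np.float64(1.0133073379839062))
(262.5, 200) (200, 163) (array([491.19707907, 151.53047433, 250.87210281]), np.float64(2.3332266388276883))
(262.5, 206) (200, 162.5) (array([494.06693799, 154.59676631, 234.42072315]), np.float64(0.10145726171881837))
(262.5, 206) (200, 163) (array([493.10868858, 154.29198165, 233.8053625 ]), np.float64(1.4387269026446265))
```

View pics/o1.png

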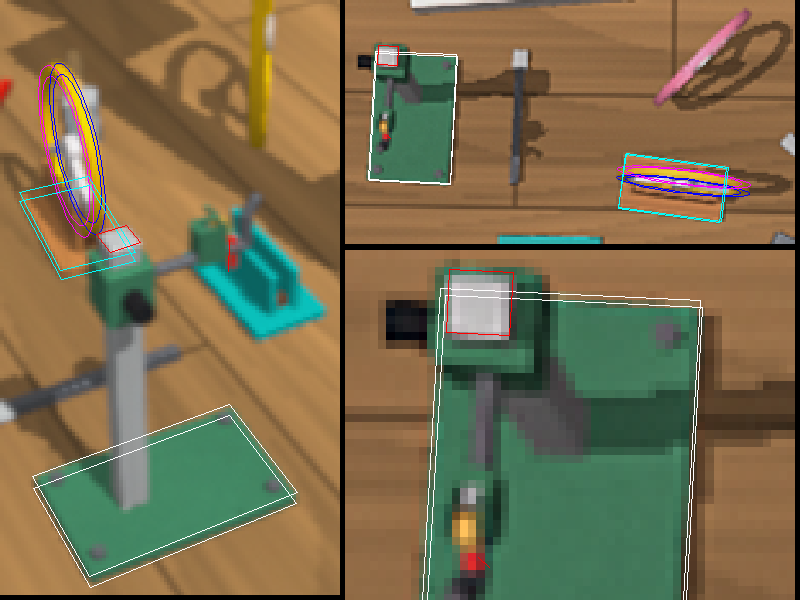

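The stand fit matches its base and post outlines in both views. The hoop fit is about 1.5 px off, because wood pixels got into the yellow mask. I'll redo it with a tighter mask.

```bash
python3 - <<'E'
from h import *
import pickle
P=pickle.load(open("p0.pkl","rb")); s,t=P["scene"],P["top"]
def yel(p,w):
    f=p["frame"][w[1]:w[3],w[0]:w[2]].astype(int); return ((f[...,0]-f[...,2]>110)&(f[...,1]-f[...,2]>0.68*(f[...,0]-f[...,2]))).astype(np.float32)
ws,wt=(195,135,240,215),(280,165,350,200)
a,b=yel(s,ws),yel(t,wt); print(a.sum(),b.sum())
for m in(a[:, :],b): print("\n".join("".join(".#"[int(x)] for x in r) for r in m[::2]))
for obs in([(s,a,ws),(t,b,wt)],[(s,a,ws)],[(t,b,wt)]):
    r=fit(obs,lambda v:cyl_rim(cz=v[3]),[460,-234,-.1,102],[8,8,.15,8]); print("hoop",np.round(r.x,3),r.fun)
E
```

```text
306.0 197.0
.............................................
.............................................
.............................................
.............................................
.............................................
.............................................
.............................................
.............#######.........................
............#########........................
............#....#####.......................
............###...#####......................
............###.....####.....................
............###......###.....................
............###......####....................
............###.......####...................
............####.......####..................
............####.......####..................
............####........####.................
.............###........####.................
.............#...........####................
................#........####................
...............###.......#####...............
...............####.......####...............
................###.......####
[... 1533 characters left out ...]
......................................................................
......................................................................
......................................................................
......................................................................
......................................................................
......................................................................
......................................................................
hoop [ 4.57429e+02 -2.32918e+02 -1.21000e-01  1.05017e+02] 350.0
hoop [ 4.58378e+02 -2.30484e+02 -1.24000e-01  1.07531e+02] 160.53125
hoop [ 4.57455e+02 -2.33024e+02 -1.22000e-01  1.04545e+02] 190.390625
```

```bash
cat >> h.py <<'E'
def rimlean(v):   # v=[x,y,yaw,cz,lean] lean about own y at the hub
    c,s=np.cos(v[4]),np.sin(v[4]); out=[]
    for P in cyl_rim(cz=0):
        out.append(np.c_[c*P[:,0]+s*P[:,2],P[:,1],-s*P[:,0]+c*P[:,2]+v[3]])
    return out
def yel(p,w):
    f=p["frame"][w[1]:w[3],w[0]:w[2]].astype(int); return ((f[...,0]-f[...,2]>110)&(f[...,1]-f[...,2]>0.68*(f[...,0]-f[...,2]))).astype(np.float32)
E
python3 - <<'E'
from h import *
import pickle
P=pickle.load(open("p0.pkl","rb")); s,t=P["scene"],P["top"]
ws,wt=(195,135,240,215),(280,165,350,200)
a,b=yel(s,ws),yel(t,wt)
best=None
for x in(460,472):
  for l in(0,.15,-.15):
    r=fit([(s,a,ws),(t,b,wt)],rimlean,[x,-234,-.15,104,l],[8,8,.15,8,.1]); print("hoop",np.round(r.x,3),r.fun)
    if best is None or r.fun<best.fun: best=r
for p,m,w in((s,a,ws),(t,b,wt)):
    R=render(p,rimlean(best.x),best.x,w)>.5
    print("\n".join("".join(".#oX"[int(x)+2*int(y)] for x,y in zip(r,q)) for r,q in zip(m,R) if r.any() or q.any()))
E
```

```text
hoop [ 4.58159e+02 -2.31003e+02 -1.27000e-01  1.06215e+02 -4.00000e-03] 351.640625
hoop [ 4.57717e+02 -2.32431e+02 -1.28000e-01  1.06195e+02 -1.00000e-02] 349.734375
hoop [ 4.56848e+02 -2.34239e+02 -1.25000e-01  1.04111e+02 -4.00000e-03] 351.96875
hoop [ 4.58175e+02 -2.30884e+02 -1.27000e-01  1.06306e+02 -5.00000e-03] 352.484375
hoop [ 4.85453e+02 -2.25553e+02 -4.92000e-01  1.41145e+02 -1.73000e-01] 632.609375
hoop [ 4.58374e+02 -2.30365e+02 -1.33000e-01  1.06531e+02 -7.00000e-03] 354.171875
..............oXXXo..........................
.............XXXXXXX.........................
............oXXXXXXXX........................
............XXXXXXXXXo.......................
............XXoXXXXXXX.......................
............Xooo.XXXXXo......................
............XXoo.#XXXXX......................
............XXXo..#XXXXo.....................
............XXXo...XXXXo.....................
............XXXo....XXXXo....................
............XXXo....XXXXo....................
............XXXo....oXXXo....................
............XXXo.....XXXXo...................
.....
[... 1894 characters left out ...]
.oXXXXXXXXXXXXXXXXXXXXXXXXXXXXXXoo...........................
..........oXXXXXXXXXXXXXXXXXXXXXXXXXXXXXXXXXXXXoo.....................
..........oooooooooooooooooooooXXXXXXXXXXXXXXXXXXXXXXo................
............oooooooooooooooo.......ooooXXXXXXXXXXXXXXXXXXo............
..............oooooooooooooooooooo.......ooooooXXXXXXXXXXXXo..........
...................oXXXXXXXXXXXooooooooooo.....ooooXXXXXXXXXXo........
........................ooooXXXoooooooooooooooooooooooXXXXXXXo........
..............................oooooooooXXXXoooooooooooXXoooXoo........
....................................ooooooXXXXXXooooooXXXXoooo........
..............................................ooXXXXXXXXooooo.........
```

The tight-mask fit agrees with both views. The hub is at about (457.5,-233), height about 103 (expected 102), yaw -0.125. The leftover pixels are just occlusion. Next is a planner that converts target poses to rows.

```bash
cat >> h.py <<'E'
from scipy.spatial.transform import Rotation as Ro
HO=(457.5,-233,103,-.125); ST=(493.6,150,-.03)
def toolpose(hub,yaw,th,rad):  # th: grip angle from top towards own -y; rad: TCP radius from hub
    ex=np.array([np.cos(yaw),np.sin(yaw),0]);ey=np.array([-np.sin(yaw),np.cos(yaw),0]);ez=np.array([0,0,1.])
    z=np.sin(th)*ey-np.cos(th)*ez; y=ex; x=np.cross(y,z)
    return np.array(hub)-rad*z, Ro.from_matrix(np.c_[x,y,z])
def cur():
    o=bot.get_obs(); return o["tool_pos"],Ro.from_euler("xyz",o["tcp_rot"])
def plan(ts,start=None):
    p,R=start or cur()
    for P,Q in ts:
        while True:
            d=R.inv().apply(P-p); k=min(1,100/max(abs(d).max(),1e-9)); rv=(R.inv()*Q).as_rotvec()
            rn=np.degrees(np.linalg.norm(rv)); kr=min(1,50/max(rn,1e-9)); k=min(k,1)
            n=int(max(np.ceil(np.linalg.norm(d)*k/41.7),np.ceil(rn*kr/7.16)))
            print("rows>=%d:"%n,*np.round(d*k/100,3),*np.round(rv*kr/np.pi,4))
            p=p+(P-p)*k; R=R*Ro.from_rotvec(rv*kr)
            if k==1 and kr==1: break
E
python3 - <<'E'
from h import *
p,R=cur(); th=np.radians(27)
up=(p+[60,60,90],R)
A=toolpose(HO[:3],HO[3]+0,th,190); B=toolpose(HO[:3],HO[3],th,65)
print(A[0],A[1].as_euler("xyz"),B[0])
plan([up,A,B])
E
```

```text
[ 446.74578254 -318.58517981  272.2912396 ] [ 3.14159265 -0.4712389   1.44579633] [ 453.82092561 -262.27914046  160.91542407]
rows>=3: 0.79 -0.31 -0.9 0.0 0.0 0.0
rows>=7: 1.0 -0.115 0.219 0.06 0.1054 -0.2499
rows>=3: 0.679 0.67 0.474 0.0176 0.0309 -0.0732
rows>=3: 0.0 0.0 1.0 -0.0 0.0 -0.0
rows>=1: 0.0 0.0 0.25 0.0 0.0 0.0
```

```bash
g() { :; }
python3 -m handwheel '0.79 -0.31 -0.9 0 0 0 1;0.79 -0.31 -0.9 0 0 0 1;0.79 -0.31 -0.9 0 0 0 1;0.79 -0.31 -0.9 0 0 0 1' 
python3 -m handwheel '1 -0.115 0.219 0.06 0.1054 -0.2499 1;1 -0.115 0.219 0.06 0.1054 -0.2499 1;1 -0.115 0.219 0.06 0.1054 -0.2499 1;1 -0.115 0.219 0.06 0.1054 -0.2499 1;1 -0.115 0.219 0.06 0.1054 -0.2499 1;1 -0.115 0.219 0.06 0.1054 -0.2499 1;1 -0.115 0.219 0.06 0.1054 -0.2499 1;1 -0.115 0.219 0.06 0.1054 -0.2499 1'
python3 - <<'E'
from h import *
th=np.radians(27)
plan([toolpose(HO[:3],HO[3],th,190)])
E
```

```text
time: 1.33
tool_pos: [273.2, -420.4, 322.9]
tcp_rot: [3.131, -0.002, 0.414]
contact_force: [0.3, -0.5, 0.4]
grip_width: 92.1
finger_force: 0.0
time: 2.0
tool_pos: [356.3, -372.0, 293.1]
tcp_rot: [-3.094, -0.371, 1.198]
contact_force: [0.9, 1.2, -1.3]
grip_width: 91.7
finger_force: 0.0
rows>=3: 0.694 0.671 0.463 0.017 0.0299 -0.0726
```

```bash
python3 -m handwheel '0.694 0.671 0.463 0.017 0.03 -0.073 1;0.694 0.671 0.463 0.017 0.03 -0.073 1;0.694 0.671 0.463 0.017 0.03 -0.073 1;0.694 0.671 0.463 0.017 0.03 -0.073 1;0.694 0.671 0.463 0.017 0.03 -0.073 1'
python3 - <<'E'
from h import *
th=np.radians(27)
plan([toolpose(HO[:3],HO[3],th,190),toolpose(HO[:3],HO[3],th,95),toolpose(HO[:3],HO[3],th,65)])
p=viewer.capture("scene"); save(cv2.resize(p["frame"][60:260,130:330],(600,600),interpolation=cv2.INTER_CUBIC),"a1.png")
E
```

```text
time: 2.42
tool_pos: [447.8, -317.0, 273.1]
tcp_rot: [-3.141, -0.468, 1.444]
contact_force: [-0.2, 0.1, -0.2]
grip_width: 91.9
finger_force: 0.0
rows>=1: -0.019 -0.009 -0.0 0.0 0.0012 -0.0006
rows>=3: -0.0 0.0 0.95 0.0 -0.0 -0.0
rows>=1: 0.0 0.0 0.3 0.0 0.0 -0.0
```

View pics/a1.png

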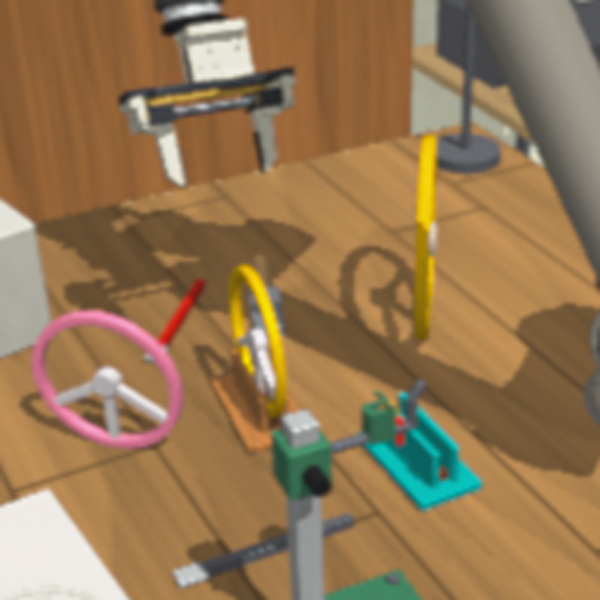

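The gripper is tilted over the hoop's -y shoulder, with its fingers either side of the hoop's plane and fingertips at crop (180,183) and (268,167). Next I descend, close and check.

```bash
python3 -m handwheel '-0.02 -0.01 0.4 0 0 0 1;-0.02 -0.01 0.8 0 0 0 1;-0.02 -0.01 0.95 0 0 0 1;-0.02 -0.01 0.95 0 0 0 1'
python3 -m handwheel '0 0 0.15 0 0 0 1;0 0 0.3 0 0 0 1;0 0 0.3 0 0 0 1'
python3 -m handwheel '0 0 0 0 0 0 -0.3;0 0 0 0 0 0 -0.6;0 0 0 0 0 0 -1;0 0 0 0 0 0 -1;0 0 0 0 0 0 -1;0 0 0 0 0 0 -1;0 0 0 0 0 0 -1;0 0 0 0 0 0 -1'
python3 - <<'E'
from h import *
th=np.radians(27); p,R=cur(); print(np.round(R.inv().apply(toolpose(HO[:3],HO[3],th,65)[0]-p),1),bot.get_obs()["moment"])
E
```

```text
time: 2.8
tool_pos: [449.6, -275.2, 185.9]
tcp_rot: [-3.137, -0.471, 1.441]
contact_force: [0.3, -0.5, 0.7]
grip_width: 92.1
finger_force: 0.0
time: 3.05
tool_pos: [452.5, -263.7, 161.2]
tcp_rot: [-3.141, -0.468, 1.443]
contact_force: [-1.0, 0.1, -0.1]
grip_width: 91.7
finger_force: 0.0
time: 3.72
tool_pos: [453.4, -263.5, 161.3]
tcp_rot: [3.14, -0.468, 1.445]
contact_force: [0.2, 0.5, -0.8]
grip_width: 43.3
finger_force: 0.0
[0.9 0.3 1. ] [-0.27641393 -0.0603763  -0.03018738]
```

```bash
python3 -m handwheel '0 0 0 0 0 0 -1;0 0 0 0 0 0 -1;0 0 0 0 0 0 -1;0 0 0 0 0 0 -1;0 0 0 0 0 0 -1;0 0 0 0 0 0 -1;0 0 0 0 0 0 -1;0 0 0 0 0 0 -1'
python3 - <<'E'
from h import *
p,R=cur(); plan([(p+[0,0,70],R)]); plan([(p+[0,0,110],R)])
E
```

```text
time: 4.38
tool_pos: [453.4, -263.5, 161.3]
tcp_rot: [3.14, -0.468, 1.445]
contact_force: [-0.3, 0.2, 0.2]
grip_width: 12.0
finger_force: 30.0
rows>=2: 0.316 0.001 -0.625 0.0 0.0 0.0
rows>=3: 0.497 0.001 -0.982 0.0 0.0 0.0
```

```bash
python3 -m handwheel '0.045 0 -0.09 0 0 0 -1;0.09 0 -0.18 0 0 0 -1;0.09 0 -0.18 0 0 0 -1'
python3 -m handwheel '0.09 0 -0.18 0 0 0 -1;0.18 0 -0.36 0 0 0 -1;0.27 0 -0.53 0 0 0 -1;0.36 0 -0.71 0 0 0 -1;0.45 0 -0.89 0 0 0 -1;0.45 0 -0.89 0 0 0 -1;0.45 0 -0.89 0 0 0 -1;0.45 0 -0.89 0 0 0 -1'
python3 - <<'E'
from h import *
import pickle
o=bot.get_obs();print(o["contact_force"],o["moment"])
P={n:viewer.capture(n) for n in("scene","top")};pickle.dump(P,open("p1.pkl","wb"))
save(cv2.resize(P["scene"]["frame"][60:260,130:330],(600,600),interpolation=cv2.INTER_CUBIC),"a2.png")
E
```

```text
time: 4.63
tool_pos: [454.1, -264.3, 183.7]
tcp_rot: [3.137, -0.466, 1.447]
contact_force: [0.5, -0.2, -3.2]
grip_width: 11.9
finger_force: 30.0
time: 5.3
tool_pos: [452.9, -263.3, 280.0]
tcp_rot: [-3.141, -0.469, 1.444]
contact_force: [-0.8, 0.5, -3.0]
grip_width: 11.8
finger_force: 30.0
[-0.75574806  0.52135159 -2.97939113] [-0.54260429  0.01220556 -0.03621113]
```

View pics/a2.png

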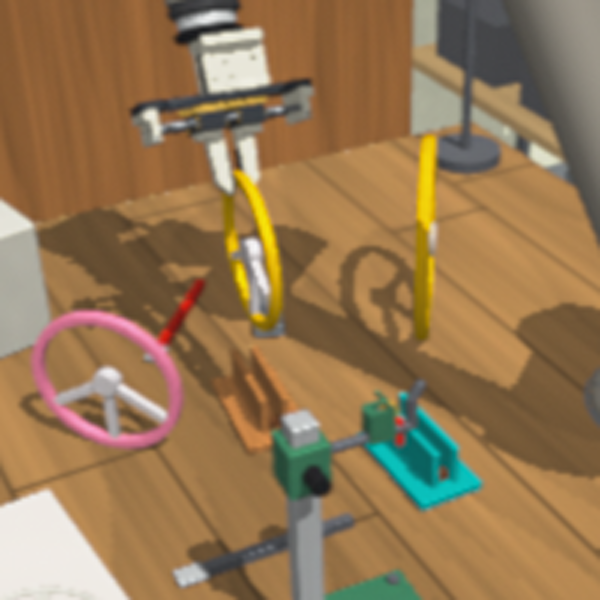

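The hoop is free of the rack and hangs upright in the grip, with its rim top at about crop (245,175). The rack at (255,400) is empty and the other things haven't moved. Next I'll refine the hub-in-tool offset and the seat height.

```bash
python3 - <<'E'
from h import *
import pickle
P=pickle.load(open("p1.pkl","rb")); s,t=P["scene"],P["top"]
p,R=cur(); print("exp hub",p+65*R.as_matrix()[:,2])
ws=(195,105,240,175); a=yel(s,ws)
u=np.round(proj(t,[457,-233,300])[0]).astype(int); wt=(u[0]-45,u[1]-30,u[0]+45,u[1]+30); b=yel(t,wt)
print(a.sum(),b.sum())
for obs in([(s,a,ws)],[(s,a,ws),(t,b,wt)]):
  r=fit(obs,rimlean,[457,-233,-.12,222,0],[8,8,.1,8,.05]); print(np.round(r.x,3),r.fun)
# bar height
def plane(uv,T):
    o,d=ray(s,uv); n=np.array([-np.sin(T[2]),np.cos(T[2]),0]); q=np.array([T[0],T[1],0])
    X=o+d*((q-o)@n)/(d@n); e=np.array([np.cos(T[2]),np.sin(T[2])]); return np.round([(X[:2]-q[:2])@e,X[2]],1)
for T in((492.2,146.7,-.031),(493.6,149.8,-.03),(494.2,152,-.03)):
    print(T,[plane(uv,T) for uv in((245.5,208.3),(250,206.5),(262.5,200),(262.5,206))])
    print(np.round(proj(s,[[T[0]+x,T[1]-.03*x,z] for x,z in((0,235),(0,239),(92,284),(9.5,251))]),1).tolist())
g=s["frame"][196:216,236:270].astype(int)
print("\n".join(" ".join("%x%x%x"%tuple(c//16) for c in r) for r in g))
E
```

```text
exp hub [ 456.47434072 -234.00134241  221.73745621]
377.0 214.0
[ 4.57052e+02 -2.33997e+02 -1.16000e-01  2.21906e+02  1.30000e-02] 159.8125
[ 4.57177e+02 -2.34044e+02 -1.19000e-01  2.21645e+02  1.00000e-03] 423.53125
(492.2, 146.7, -0.031) [array([ 47.3, 237.8]), array([ 34.3, 239. ]), array([ -2.5, 247.3]), array([ -2.7, 227.5])]
[[261.6, 204.0], [261.6, 202.8], [229.1, 198.7], [258.5, 200.1]]
(493.6, 149.8, -0.03) [array([ 47.6, 240.6]), array([ 34.6, 241.8]), array([ -2., 250.]), array([ -2.3, 230.2])]
[[261.8, 204.8], [261.8, 203.6], [229.2, 199.6], [258.6, 200.9]]
(494.2, 152, -0.03) [array([ 48.1, 242.5]), array([ 35.2, 243.7]), array([ -1.3, 251.9]), array([ -1.6, 232.2])]
[[262.0, 205.3], [262.0, 204.1], [229.3, 200.1], [258.8, 201.4]]
b85 b85 b85 b85 b85 b84 a84 a84 a84 b84 b85 a84 a84 a84 875 575 486 486 475 575 675 674 564 464 464 674 774 575 265 355 444 445 466 499
b85 b85 b85 b85 b85 b85 b85 a85 a84 a84 a85 a85 a84 a74 764 464 375 486 486 476 475 475 475 364 364 574 785 586 266 355 444 455 466 199
b85 b85 b85 b85 b85 b85 b85 b85 a84 a84 a84 a84 b85 a74 764 453 364 375 37
[... 1673 characters left out ...]
 066 066 066 066 065
365 365 365 364 664 864 974 a74 a84 b85 b85 b85 b85 b85 a74 974 764 565 277 099 0bb 0bb 0cb 0bb 0bb 099 088 076 066 066 066 066 066 066
365 365 365 464 664 864 a74 a84 b85 b85 b85 b85 b85 b85 b84 a74 974 764 565 177 0a9 0bb 0bb 0cb 0bb 0bb 099 088 077 066 066 066 065 066
365 365 365 464 664 864 974 a74 a84 b85 b85 b85 b85 b85 b85 b85 a84 974 764 465 177 0a9 0bb 0cb 0cb 0bb 0bb 099 087 077 066 066 066 066
364 364 365 465 664 764 864 974 a74 a84 b85 b85 b85 b85 b85 b85 b85 a84 974 764 465 177 0a9 0bb 0cb 0cb 0bb 0bb 099 087 066 066 066 066
254 364 365 465 774 864 863 864 974 a74 a84 a84 b85 b85 b85 b85 b85 b85 a74 974 764 465 187 0aa 0bb 0cb 0cb 0cb 0ba 099 077 066 066 066
```

The hub-in-tool agrees to within 1 mm. On the hook, the upper red spot at scene (262.5,200) is the pin above the bar and the lower one is its tail. That puts the seat at about (492.6,151,247.5). The ring must approach from the nose side (-x) with the hub at about z 215, so the nose passes through the open half.

```bash
cat >> h.py <<'E'
SE=np.array([492.6,151,247.5]); YW=-.03; TH=np.radians(27)
def hk(x,z,y=0): # tool pose with hub at stand coords x,y from seat, hub height z
    return toolpose([SE[0]+np.cos(YW)*x-np.sin(YW)*y,SE[1]+np.sin(YW)*x+np.cos(YW)*y,z],YW,TH,65)
E
python3 - <<'E'
from h import *
plan([hk(-65,215)])
E
```

```text
rows>=3: 1.0 -0.222 0.531 0.0136 0.0004 -0.0275
rows>=3: 1.0 -0.111 0.532 -0.0 -0.0 -0.0
rows>=3: 1.0 -0.111 0.532 -0.0 -0.0 -0.0
rows>=2: 0.392 -0.043 0.209 -0.0 -0.0 -0.0
```

```bash
python3 -m handwheel '0.2 -0.04 0.1 0.003 0 -0.006 -1;0.4 -0.09 0.2 0.006 0 -0.012 -1;0.6 -0.13 0.32 0.009 0 -0.018 -1;0.8 -0.18 0.42 0.012 0 -0.023 -1;1 -0.222 0.531 0.0136 0 -0.0275 -1'
python3 -m handwheel '0.25 -0.03 0.13 0 0 0 -1;0.5 -0.055 0.27 0 0 0 -1;0.75 -0.083 0.4 0 0 0 -1;1 -0.111 0.532 0 0 0 -1'
python3 -m handwheel '0.25 -0.03 0.13 0 0 0 -1;0.5 -0.055 0.27 0 0 0 -1;0.75 -0.083 0.4 0 0 0 -1;1 -0.111 0.532 0 0 0 -1'
python3 - <<'E'
from h import *
plan([hk(-65,215)])
E
```

```text
time: 5.82
tool_pos: [445.0, -147.3, 277.8]
tcp_rot: [3.141, -0.469, 1.542]
contact_force: [0.3, -0.3, -2.1]
grip_width: 11.6
finger_force: 30.0
time: 6.15
tool_pos: [437.1, -33.5, 275.5]
tcp_rot: [-3.142, -0.469, 1.541]
contact_force: [-0.1, -1.1, -3.6]
grip_width: 11.8
finger_force: 30.0
time: 6.48
tool_pos: [429.2, 80.0, 273.2]
tcp_rot: [-3.142, -0.468, 1.541]
contact_force: [0.8, 0.4, -2.5]
grip_width: 11.5
finger_force: 30.0
rows>=2: 0.386 -0.038 0.199 0.0 0.0009 -0.0
```

```bash
python3 -m handwheel '0.15 -0.01 0.08 0 0 0 -1;0.3 -0.03 0.15 0 0 0 -1;0.386 -0.038 0.2 0 0 0 -1;0.386 -0.038 0.2 0 0 0 -1;0.386 -0.038 0.2 0 0 0 -1;0.386 -0.038 0.2 0 0 0 -1'
python3 - <<'E'
from h import *
import pickle
plan([hk(-65,215),hk(-1,215)])
P={n:viewer.capture(n) for n in("scene","top")};pickle.dump(P,open("p2.pkl","wb"))
a=cv2.resize(P["scene"]["frame"][130:310,200:320],(400,600),interpolation=cv2.INTER_CUBIC)
b=cv2.resize(P["top"]["frame"][120:210,165:225],(400,600),interpolation=cv2.INTER_CUBIC)
save(np.hstack([a,b]),"a3.png")
s=P["scene"];w=(215,150,300,290); r=fit([(s,yel(s,w),w)],rimlean,[428,153,-.03,215,0],[8,8,.1,8,.05]); print(np.round(r.x,3),r.fun)
E
```

```text
time: 6.98
tool_pos: [427.7, 121.4, 273.3]
tcp_rot: [3.14, -0.468, 1.541]
contact_force: [0.4, -0.7, -3.9]
grip_width: 11.6
finger_force: 30.0
rows>=1: 0.016 -0.01 0.013 0.0005 0.0011 0.0001
rows>=2: -0.0 0.64 -0.0 -0.0 -0.0 0.0
[ 4.29206e+02  1.51690e+02 -2.20000e-02  2.15931e+02  1.30000e-02] 276.140625
```

View pics/a3.png

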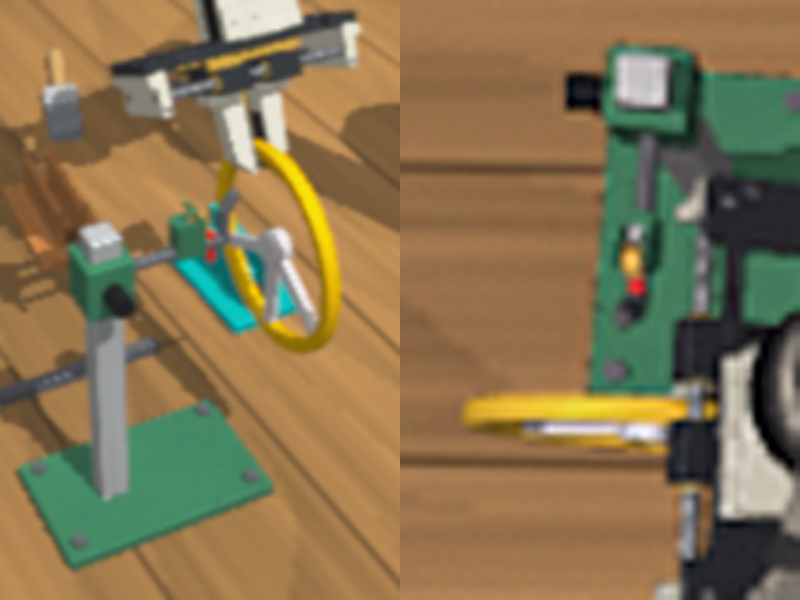

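The hoop hangs nose-side of the hook, rim top at crop (262,145), with the bar and nose at (165-235,200-260) level with its open half. The gripper lies to the -y side of the post. Now I thread it on, watching the force.

```bash
python3 -m handwheel '0 0.1 0 0 0 0 -1;0 0.2 0 0 0 0 -1;0 0.3 0 0 0 0 -1;0 0.3 0 0 0 0 -1'
python3 -m handwheel '0 0.1 0 0 0 0 -1;0 0.2 0 0 0 0 -1;0 0.3 0 0 0 0 -1;0 0.33 0 0 0 0 -1;0 0.33 0 0 0 0 -1;0 0.33 0 0 0 0 -1'
python3 - <<'E'
from h import *
import pickle
plan([hk(-1,215),hk(-1,203)])
print(bot.get_obs()["contact_force"])
P={n:viewer.capture(n) for n in("scene","top")};pickle.dump(P,open("p3.pkl","wb"))
a=cv2.resize(P["scene"]["frame"][150:270,215:295],(400,600),interpolation=cv2.INTER_CUBIC)
b=cv2.resize(P["top"]["frame"][125:185,175:215],(400,600),interpolation=cv2.INTER_CUBIC)
save(np.hstack([a,b]),"a4.png")
E
```

```text
time: 7.42
tool_pos: [460.0, 120.7, 273.6]
tcp_rot: [3.138, -0.468, 1.541]
contact_force: [-0.7, -0.6, -2.4]
grip_width: 11.5
finger_force: 30.0
time: 7.92
tool_pos: [490.6, 120.3, 273.5]
tcp_rot: [3.14, -0.468, 1.542]
contact_force: [1.3, 0.9, -4.4]
grip_width: 11.5
finger_force: 30.0
rows>=1: 0.009 0.001 0.011 0.0004 0.001 0.0003
rows>=1: -0.054 0.0 0.107 0.0 -0.0 0.0
[ 1.34293755  0.88528123 -4.39641215]
```

View pics/a4.png

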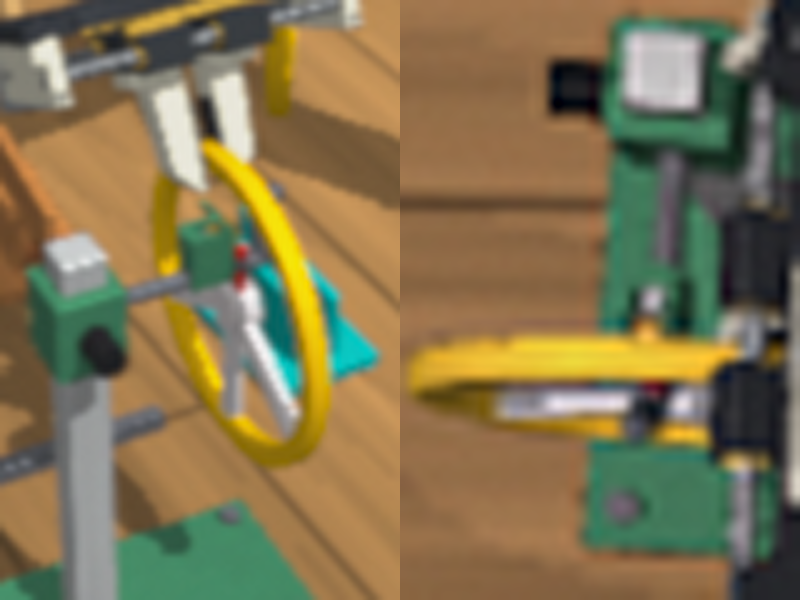

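The ring is threaded. The nose and pin show through the open half (scene crop (240,255)). In the top crop the rim at (650,355) lies between the roller at (648,325) and the nose at (650,405). I'll check the rim's x against the pin's numerically in the same view.

```bash
python3 - <<'E'
from h import *
import pickle
P=pickle.load(open("p3.pkl","rb"));t=P["top"]
P0=pickle.load(open("p0.pkl","rb"))["top"]
f=t["frame"][150:172,196:204].astype(int); y=f[...,0]-f[...,2]
print(y[:,2:7])
for c in(199,200):
    k=[(v,w) for v,w in zip(range(150,172),yel(t,(c,150,c+1,172))[:,0])]; print(c,[v for v,w in k if w])
f=P0["frame"].astype(int); r=np.clip(f[...,0]-2*f[...,1],0,None)[155:170,195:206]; Y,X=np.mgrid[155:170,195:206]
pin=(r*X).sum()/r.sum(),(r*Y).sum()/r.sum(); print(pin,atz(P0,pin,251))
print("cmd rim x", (cur()[0]+65*cur()[1].as_matrix()[:,2]))
for v in(158.5,159,159.5,160,160.5): print(v,atz(t,(199.5,v),305)[0])
E
```

```text
[[-25 -23  -8  -2  -2]
 [-25 -24 -18 -15  -9]
 [-25 -26 -25 -27 -21]
 [-23 -15 -10 -16 -18]
 [-14   0   2  -6 -21]
 [-10   0  -2 -13 -18]
 [  8  30  18  -3 -20]
 [ 69 121  94  16 -35]
 [115 161 136  66  42]
 [168 175 178 169 157]
 [180 179 180 182 186]
 [185 183 183 184 185]
 [164 178 180 174 170]
 [  9  50  68  46  13]
 [ -9   8  34  13  -5]
 [ -6 -10 -10  -8   2]
 [ -9  -7 -12  -6  -4]
 [-12  -2  30  85 115]
 [-12  10  78 156 202]
 [-21 -10  30  56  53]
 [-27 -29 -35 -39 -41]
 [-25 -24 -25 -27 -28]]
199 [159, 160, 161, 162]
200 [159, 160, 161, 162]
(np.float64(200.16666666666666), np.float64(162.5379746835443)) [491.66407133 151.63883987 251.        ]
cmd rim x [491.31471407 149.59784155 215.70195095]
158.5 496.58617364394286
159 495.0656095307081
159.5 493.5452773024549
160 492.0251769061439
160.5 490.5053082887516
```

```bash
python3 -m handwheel '-0.02 0 0.04 0 0 0 -1;-0.04 0 0.08 0 0 0 -1;-0.05 0 0.107 0 0 0 -1;-0.05 0 0.107 0 0 0 -1'
python3 -m handwheel '-0.01 0 0.02 0 0 0 -1;-0.02 0 0.04 0 0 0 -1;-0.03 0 0.06 0 0 0 -1;-0.036 0 0.072 0 0 0 -1;-0.036 0 0.072 0 0 0 -1'
python3 - <<'E'
from h import *
o=bot.get_obs();print(o["contact_force"],o["moment"],"hub",cur()[0]+65*cur()[1].as_matrix()[:,2])
E
```

```text
time: 8.35
tool_pos: [490.0, 120.8, 261.2]
tcp_rot: [3.141, -0.468, 1.541]
contact_force: [-0.6, 0.3, -2.7]
grip_width: 11.4
finger_force: 30.0
time: 8.77
tool_pos: [490.3, 120.7, 253.7]
tcp_rot: [3.14, -0.468, 1.542]
contact_force: [-1.6, -2.1, -2.0]
grip_width: 11.9
finger_force: 30.0
[-1.63115174 -2.06490731 -2.01778554] [-0.56515773  0.08972835  0.12358843] hub [491.19291182 150.07530502 195.72870558]
```

```bash
for i in 1; do
python3 -m handwheel '-0.009 0 0.018 0 0 0 -1;-0.009 0 0.018 0 0 0 -1;-0.009 0 0.018 0 0 0 -1' | sed -n '2p;4p'
python3 -m handwheel '-0.009 0 0.018 0 0 0 -1;-0.009 0 0.018 0 0 0 -1;-0.009 0 0.018 0 0 0 -1' | sed -n '2p;4p'
python3 -m handwheel '-0.009 0 0.018 0 0 0 -1;-0.009 0 0.018 0 0 0 -1;-0.009 0 0.018 0 0 0 -1' | sed -n '2p;4p'
done
```

```text
tool_pos: [490.2, 120.9, 252.1]
contact_force: [-2.8, -0.8, -0.1]
tool_pos: [490.3, 120.9, 250.2]
contact_force: [-4.1, 0.1, 3.2]
tool_pos: [490.2, 120.8, 247.6]
contact_force: [-5.7, 1.2, 0.2]
```

```bash
python3 -m handwheel '-0.009 0 0.018 0 0 0 -1;-0.009 0 0.018 0 0 0 -1;-0.009 0 0.018 0 0 0 -1' | sed -n '2p;3p;4p'
python3 -m handwheel '-0.009 0 0.018 0 0 0 -1;-0.009 0 0.018 0 0 0 -1;-0.009 0 0.018 0 0 0 -1' | sed -n '2p;3p;4p'
python3 -c "
from h import *
print(bot.get_obs()['moment'])"
```

```text
tool_pos: [490.2, 120.8, 245.5]
tcp_rot: [3.141, -0.468, 1.542]
contact_force: [-5.4, 0.7, -0.8]
tool_pos: [490.3, 120.8, 243.7]
tcp_rot: [3.14, -0.468, 1.542]
contact_force: [-5.7, 2.3, -1.9]
[-0.20431918  0.62975305  0.59617936]
```

```bash
python3 -m handwheel '-0.018 0 0.036 0 0 0 -1;-0.018 0 0.036 0 0 0 -1;-0.018 0 0.036 0 0 0 -1' | sed -n '2p;4p'
python3 -m handwheel '-0.009 0 0.018 0 0 0 -1;-0.009 0 0.018 0 0 0 -1;-0.009 0 0.018 0 0 0 -1' | sed -n '2p;4p'
python3 -m handwheel '-0.009 0 0.018 0 0 0 -1;-0.009 0 0.018 0 0 0 -1;-0.009 0 0.018 0 0 0 -1' | sed -n '2p;4p'
```

```text
tool_pos: [490.3, 120.9, 239.7]
contact_force: [-5.4, 2.0, -1.9]
tool_pos: [490.3, 120.9, 237.7]
contact_force: [-5.2, 2.5, -0.9]
tool_pos: [490.4, 120.9, 235.6]
contact_force: [-4.7, 2.0, -2.2]
```

```bash
python3 -m handwheel '-0.009 0 0.018 0 0 0 -1;-0.009 0 0.018 0 0 0 -1;-0.009 0 0.018 0 0 0 -1' | sed -n '2p;4p'
python3 -m handwheel '-0.007 0 0.013 0 0 0 -1;-0.007 0 0.013 0 0 0 -1;-0.007 0 0.013 0 0 0 -1' | sed -n '2p;4p'
python3 -m handwheel '-0.007 0 0.013 0 0 0 -1;-0.007 0 0.013 0 0 0 -1;-0.007 0 0.013 0 0 0 -1' | sed -n '2p;3p;4p'
```

```text
tool_pos: [490.4, 120.9, 233.9]
contact_force: [-4.9, 1.8, 0.4]
tool_pos: [490.4, 120.9, 232.4]
contact_force: [-4.7, 0.8, -0.7]
tool_pos: [490.5, 120.9, 231.2]
tcp_rot: [3.139, -0.469, 1.542]
contact_force: [-5.0, 0.8, 1.9]
```

```bash
python3 -m handwheel '-0.007 0 0.013 0 0 0 -1;-0.007 0 0.013 0 0 0 -1;-0.007 0 0.013 0 0 0 -1' | sed -n '2p;4p'
python3 -m handwheel '-0.007 0 0.013 0 0 0 -1;-0.007 0 0.013 0 0 0 -1;-0.007 0 0.013 0 0 0 -1' | sed -n '2p;4p'
python3 -m handwheel '0 0 0 0 0 0 -1;0 0 0 0 0 0 -1' | sed -n '2p;3p;4p'
```

```text
tool_pos: [490.8, 120.9, 230.1]
contact_force: [-5.6, 0.7, 4.4]
tool_pos: [491.0, 120.9, 229.1]
contact_force: [-6.8, 0.7, 6.5]
tool_pos: [491.0, 120.9, 229.1]
tcp_rot: [3.138, -0.469, 1.543]
contact_force: [-5.2, 0.8, 6.0]
```

```bash
python3 -m handwheel '-0.005 0 0.01 0 0 0 -1;-0.005 0 0.01 0 0 0 -1;-0.005 0 0.01 0 0 0 -1' | sed -n '2p;4p'
python3 -m handwheel '-0.005 0 0.01 0 0 0 -1;-0.005 0 0.01 0 0 0 -1;-0.005 0 0.01 0 0 0 -1' | sed -n '2p;4p'
python3 -c "
from h import *
print(bot.get_obs()['moment'],bot.get_obs()['contact_force'])"
```

```text
tool_pos: [491.1, 120.9, 228.1]
contact_force: [-5.1, 1.3, 6.1]
tool_pos: [491.2, 120.9, 227.0]
contact_force: [-6.0, 0.5, 6.2]
[0.56110812 0.66766681 0.5855547 ] [-6.02441598  0.47949647  6.24914254]
```

```bash
python3 -m handwheel '-0.005 0 0.01 0 0 0 -1;-0.005 0 0.01 0 0 0 -1;-0.005 0 0.01 0 0 0 -1' | sed -n '2p;4p'
python3 -m handwheel '-0.005 0 0.01 0 0 0 -1;-0.005 0 0.01 0 0 0 -1;-0.005 0 0.01 0 0 0 -1' | sed -n '2p;4p'
python3 - <<'E'
from h import *
import pickle
o=bot.get_obs();print(o["contact_force"],o["moment"])
P={n:viewer.capture(n) for n in("scene","top")};pickle.dump(P,open("p4.pkl","wb"))
print("exp hub",cur()[0]+65*cur()[1].as_matrix()[:,2])
s=P["scene"];w=(215,150,300,290); r=fit([(s,yel(s,w),w)],rimlean,[491,150,-.03,169,0],[8,8,.1,8,.05]); print(np.round(r.x,3),r.fun)
a=cv2.resize(s["frame"][170:260,225:295],(466,600),interpolation=cv2.INTER_CUBIC)
b=cv2.resize(P["top"]["frame"][135:180,185:210],(333,600),interpolation=cv2.INTER_CUBIC)
save(np.hstack([a,b]),"a5.png")
E
```

```text
tool_pos: [491.3, 121.0, 225.9]
contact_force: [-4.4, 1.1, 6.9]
tool_pos: [491.3, 121.1, 224.9]
contact_force: [-5.1, 1.0, 7.9]
[-5.06885084  1.01340703  7.90669807] [0.6913595  0.57140452 0.62241484]
exp hub [492.39635477 150.46954621 166.96196099]
[ 4.88615e+02  1.53545e+02 -1.00000e-03  1.67693e+02  6.00000e-03] 378.109375
```

View pics/a5.png

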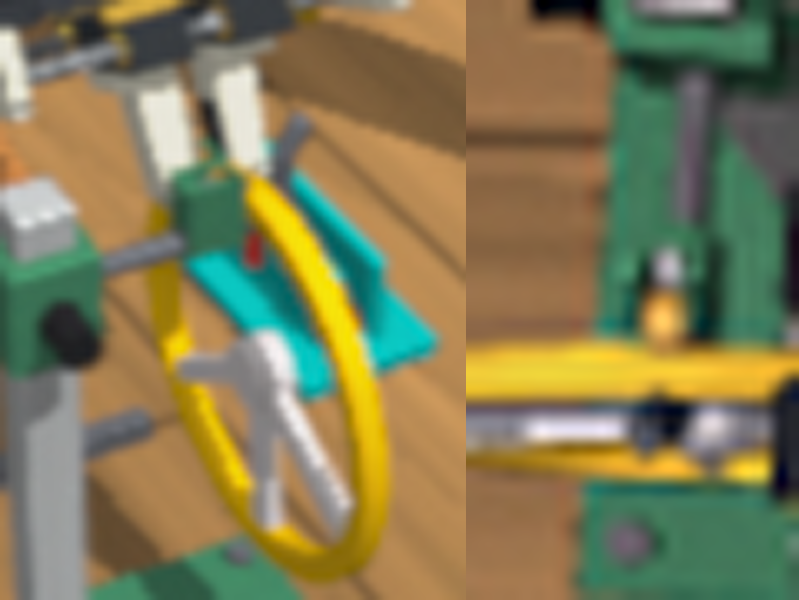

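The rim now sits deep in the throat in front of the brass roller (top crop (663,315)), and the pin's tail sticks out further below the bar (scene crop (255,250)). The force is still climbing gently, so it isn't clearly home yet. Continuing.

```bash
python3 -m handwheel '-0.005 0 0.01 0 0 0 -1;-0.005 0 0.01 0 0 0 -1;-0.005 0 0.01 0 0 0 -1' | sed -n '2p;4p'
python3 -m handwheel '-0.005 0 0.01 0 0 0 -1;-0.005 0 0.01 0 0 0 -1;-0.005 0 0.01 0 0 0 -1' | sed -n '2p;4p'
python3 -c "
from h import *
print(bot.get_obs()['moment'],bot.get_obs()['contact_force'])"
```

```text
tool_pos: [491.3, 121.2, 223.9]
contact_force: [-4.3, 1.9, 7.3]
tool_pos: [491.3, 121.3, 222.9]
contact_force: [-5.5, 3.1, 7.7]
[0.82635308 0.56021748 0.57402142] [-5.46139404  3.05245368  7.69872754]
```

The force has plateaued near 11 N on the hook, so the rim is pivoting in the grip. The roller still pushes at -5 N sideways. I'll ease toward the nose a little, to x about -1.5.

```bash
python3 -m handwheel '0 -0.01 0 0 0 0 -1;0 -0.02 0 0 0 0 -1;0 -0.02 0 0 0 0 -1;0 -0.02 0 0 0 0 -1' | sed -n '2p;3p;4p'
python3 -m handwheel '-0.005 0 0.01 0 0 0 -1;-0.005 0 0.01 0 0 0 -1;-0.005 0 0.01 0 0 0 -1' | sed -n '2p;4p'
python3 -c "
from h import *
print(bot.get_obs()['moment'],bot.get_obs()['contact_force'])"
```

```text
tool_pos: [490.8, 121.2, 223.3]
tcp_rot: [3.133, -0.47, 1.543]
contact_force: [-1.0, 2.7, 7.1]
tool_pos: [490.8, 121.3, 222.3]
contact_force: [-0.4, 3.9, 8.6]
[1.02195099 0.01307392 0.16641414] [-0.40277968  3.87053797  8.5728772 ]
```

```bash
python3 -m handwheel '-0.005 0 0.01 0 0 0 -1;-0.005 0 0.01 0 0 0 -1;-0.005 0 0.01 0 0 0 -1' | sed -n '2p;4p'
python3 -m handwheel '-0.005 0 0.01 0 0 0 -1;-0.005 0 0.01 0 0 0 -1;-0.005 0 0.01 0 0 0 -1' | sed -n '2p;4p'
python3 - <<'E'
from h import *
import pickle
print(bot.get_obs()['moment'],bot.get_obs()['contact_force'])
P0=pickle.load(open("p0.pkl","rb"));P4=pickle.load(open("p4.pkl","rb"))
P={n:viewer.capture(n) for n in("scene","top")};pickle.dump(P,open("p5.pkl","wb"))
for q in(P0,P4,P):
    f=q["scene"]["frame"].astype(int); r=np.clip(f[...,0]-f[...,1]-30,0,None)[196:214,261:265]
    print(r.sum(1).tolist())
s=P["scene"];w=(215,150,300,290); r=fit([(s,yel(s,w),w)],rimlean,[491,150,-.03,169,0],[8,8,.1,8,.05]); print(np.round(r.x,3),r.fun)
E
```

```text
tool_pos: [490.7, 121.4, 221.3]
contact_force: [-1.6, 3.2, 8.4]
tool_pos: [490.8, 121.5, 220.3]
contact_force: [-0.8, 4.5, 8.5]
[1.23049546 0.06460436 0.17735476] [-0.79496512  4.53167704  8.47734807]
[0, 0, 0, 141, 266, 156, 3, 0, 31, 180, 219, 164, 7, 0, 0, 0, 0, 0]
[11, 27, 26, 23, 19, 27, 23, 7, 1, 63, 99, 110, 107, 43, 0, 0, 0, 0]
[0, 22, 32, 27, 26, 26, 15, 4, 0, 47, 94, 109, 107, 47, 0, 0, 0, 0]
[ 4.88066e+02  1.59468e+02 -1.00000e-02  1.66165e+02  4.00000e-03] 366.328125
```

By the picture the pin's tail has dropped 1.67 px, about 5.5 mm. Less about 2 mm of bar sink, that makes the pin about 3.5 mm pressed: home or nearly so, with the grip now only pivoting. I'll release, back off and check. If needed, I'll press symmetrically with both open fingertips astride the hook.

```bash
python3 -m handwheel '0.01 0 -0.02 0 0 0 -1;0.01 0 -0.02 0 0 0 -0.6;0.01 0 -0.02 0 0 0 -0.4;0.01 0 -0.02 0 0 0 -0.4;0.01 0 -0.02 0 0 0 -0.4;0.01 0 -0.02 0 0 0 -0.4' | sed -n '2p;4,6p'
python3 -m handwheel '0 0 -0.25 0 0 0 -0.4;0 0 -0.5 0 0 0 -0.4;0 0 -0.8 0 0 0 0;0 0 -1 0 0 0 1;0 0 -1 0 0 0 1;0 0 -1 0 0 0 1;0 0 -1 0 0 0 1;0 0 -1 0 0 0 1'
python3 -m handwheel '0 0 -0.4 0 0 0 1;0 0 -0.4 0 0 0 1;0 0 -0.4 0 0 0 1;0 0 -0.4 0 0 0 1;0 0 -0.4 0 0 0 1;0 0 -0.4 0 0 0 1;0 0 -0.4 0 0 0 1;0 0 -0.4 0 0 0 1' | sed -n '2p;4,6p'
python3 - <<'E'
from h import *
import pickle
P={n:viewer.capture(n) for n in("scene","top")};pickle.dump(P,open("p6.pkl","wb"))
f=P["scene"]["frame"].astype(int); r=np.clip(f[...,0]-f[...,1]-30,0,None)[196:214,261:265]
print(r.sum(1).tolist())
s=P["scene"];w=(215,150,300,290); r=fit([(s,yel(s,w),w)],rimlean,[491,150,-.03,169,0],[8,8,.1,8,.05]); print(np.round(r.x,3),r.fun)
E
```

```text
tool_pos: [488.8, 120.5, 219.9]
contact_force: [-0.5, 0.0, 1.1]
grip_width: 27.5
finger_force: 0.0
time: 16.13
tool_pos: [486.5, 76.1, 308.1]
tcp_rot: [-3.141, -0.469, 1.541]
contact_force: [-0.1, 0.3, -0.0]
grip_width: 63.0
finger_force: 0.0
tool_pos: [486.4, 57.8, 344.6]
contact_force: [-0.0, 0.3, -0.5]
grip_width: 91.8
finger_force: 0.0
[37, 28, 19, 20, 28, 24, 16, 6, 12, 86, 106, 108, 65, 0, 0, 0, 0, 0]
[ 4.90372e+02  1.50048e+02 -4.70000e-02  1.71786e+02 -5.00000e-03] 401.4375
```

Released, the hoop hangs at y about 150, but the pin's tail has risen back to about 2 mm pressed, so it isn't fully home. Next comes the symmetric push: tool vertical, fingers spread along stand y at about 60 mm opening, pressing the rim on both sides of the hook.

```bash
cat >> h.py <<'E'
def push(z,x=-1.5,yaw=np.pi-.03,y=0):
    return np.array([SE[0]+x+.03*y,SE[1]+y-.03*x,z]),Ro.from_euler("xyz",[np.pi,0,yaw])
E
python3 - <<'E'
from h import *
print(bot.get_obs()["joint_positions"])
plan([push(345)])
E
```

```text
[-0.33295536  0.22137202  1.45985464  0.44601012  1.60508952 -0.32099532]
rows>=7: 0.834 0.019 0.42 0.063 -0.0626 -0.2632
rows>=7: 0.0 0.0 0.0 0.0542 -0.0539 -0.2266
```

```bash
python3 -m handwheel '0.834 0.019 0.42 0.063 -0.0626 -0.2632 0.3;0.834 0.019 0.42 0.063 -0.0626 -0.2632 0.3;0.834 0.019 0.42 0.063 -0.0626 -0.2632 0.3;0.834 0.019 0.42 0.063 -0.0626 -0.2632 0.3;0.834 0.019 0.42 0.063 -0.0626 -0.2632 0.3;0.834 0.019 0.42 0.063 -0.0626 -0.2632 0.3;0.834 0.019 0.42 0.063 -0.0626 -0.2632 0.3;0.834 0.019 0.42 0.063 -0.0626 -0.2632 0.3'
python3 - <<'E'
from h import *
plan([push(345)])
E
```

```text
time: 17.57
tool_pos: [491.2, 151.9, 345.4]
tcp_rot: [3.041, -0.211, 2.413]
contact_force: [-0.6, -0.5, 0.5]
grip_width: 59.6
finger_force: 0.0
rows>=6: -0.005 -0.007 0.002 0.054 -0.0534 -0.2247
```

```bash
python3 -m handwheel '-0.005 -0.007 0 0.054 -0.0534 -0.2247 0.3;-0.005 -0.007 0 0.054 -0.0534 -0.2247 0.3;-0.005 -0.007 0 0.054 -0.0534 -0.2247 0.3;-0.005 -0.007 0 0.054 -0.0534 -0.2247 0.3;-0.005 -0.007 0 0.054 -0.0534 -0.2247 0.3;-0.005 -0.007 0 0.054 -0.0534 -0.2247 0.3;-0.005 -0.007 0 0.054 -0.0534 -0.2247 0.3;-0.005 -0.007 0 0.054 -0.0534 -0.2247 0.3'
python3 - <<'E'
from h import *
import pickle
plan([push(345),push(275)])
P={n:viewer.capture(n) for n in("scene","top")};pickle.dump(P,open("p7.pkl","wb"))
s=P["scene"];w=(215,150,300,290); r=fit([(s,yel(s,w),w)],rimlean,[491,150,-.03,169,0],[8,8,.1,8,.05]); print(np.round(r.x,3),r.fun)
f=s["frame"].astype(int); r=np.clip(f[...,0]-f[...,1]-30,0,None)[196:214,261:265];print(r.sum(1).tolist())
E
```

```text
time: 18.23
tool_pos: [490.7, 150.3, 345.0]
tcp_rot: [3.14, -0.002, 3.1]
contact_force: [-0.1, -0.3, 0.8]
grip_width: 59.7
finger_force: 0.0
rows>=1: -0.003 0.008 0.0 0.0007 -0.0007 -0.0036
rows>=2: -0.0 -0.0 0.7 -0.0 -0.0 -0.0
[ 4.91101e+02  1.51184e+02 -4.60000e-02  1.72870e+02 -3.00000e-03] 287.875
[38, 24, 20, 19, 25, 24, 17, 7, 12, 89, 109, 108, 68, 0, 0, 0, 0, 0]
```

Aligned: the hub fits at (491,151), height about 172, versus about 169 for home. Descending to just above the rim, then pressing in small steps.

```bash
python3 -m handwheel '0 0.01 0.25 0 0 0 0.3;0 0.01 0.5 0 0 0 0.3;0 0.01 0.7 0 0 0 0.3;0 0.01 0.75 0 0 0 0.3;0 0.01 0.75 0 0 0 0.3' | sed -n '2,4p'
python3 -m handwheel '0 0 0.05 0 0 0 0.3;0 0 0.08 0 0 0 0.3;0 0 0.08 0 0 0 0.3;0 0 0.08 0 0 0 0.3' | sed -n '2,4p'
python3 -m handwheel '0 0 0.02 0 0 0 0.3;0 0 0.02 0 0 0 0.3;0 0 0.02 0 0 0 0.3' | sed -n '2p;4p'
```

```text
tool_pos: [490.5, 150.6, 268.7]
tcp_rot: [3.141, -0.005, 3.103]
contact_force: [1.2, -0.3, 0.1]
tool_pos: [491.3, 151.1, 262.7]
tcp_rot: [3.141, -0.0, 3.105]
contact_force: [-0.1, 0.2, -0.6]
tool_pos: [491.0, 151.1, 260.2]
contact_force: [-1.2, 0.5, 0.2]
```

```bash
python3 -m handwheel '0 0 0.015 0 0 0 0.3;0 0 0.015 0 0 0 0.3;0 0 0.015 0 0 0 0.3' | sed -n '2p;4p'
python3 -m handwheel '0 0 0.015 0 0 0 0.3;0 0 0.015 0 0 0 0.3;0 0 0.015 0 0 0 0.3' | sed -n '2p;4p'
python3 -m handwheel '0 0 0.01 0 0 0 0.3;0 0 0.01 0 0 0 0.3;0 0 0.01 0 0 0 0.3' | sed -n '2p;4p'
python3 -m handwheel '0 0 0.01 0 0 0 0.3;0 0 0.01 0 0 0 0.3;0 0 0.01 0 0 0 0.3' | sed -n '2p;4p'
```

```text
tool_pos: [490.9, 151.1, 258.4]
contact_force: [0.6, 0.8, -0.3]
tool_pos: [491.0, 151.1, 256.9]
contact_force: [-0.3, 0.9, -0.2]
tool_pos: [491.1, 151.1, 256.2]
contact_force: [-0.1, 0.2, 2.0]
tool_pos: [491.2, 151.1, 255.3]
contact_force: [0.4, -0.2, 2.8]
```

```bash
python3 -m handwheel '0 0 0.01 0 0 0 0.3;0 0 0.01 0 0 0 0.3;0 0 0.01 0 0 0 0.3' | sed -n '2p;4p'
python3 -m handwheel '0 0 0.01 0 0 0 0.3;0 0 0.01 0 0 0 0.3;0 0 0.01 0 0 0 0.3' | sed -n '2p;4p'
python3 -m handwheel '0 0 0.01 0 0 0 0.3;0 0 0.01 0 0 0 0.3;0 0 0.01 0 0 0 0.3' | sed -n '2p;4p'
```

```text
tool_pos: [491.2, 151.1, 254.4]
contact_force: [-1.8, 0.1, 5.4]
tool_pos: [491.3, 151.1, 253.9]
contact_force: [-1.4, 0.0, 8.7]
tool_pos: [491.3, 151.2, 253.3]
contact_force: [-2.4, -0.3, 10.3]
```

```bash
python3 -m handwheel '0 0 0.007 0 0 0 0.3;0 0 0.007 0 0 0 0.3;0 0 0.007 0 0 0 0.3' | sed -n '2p;4p'
python3 -m handwheel '0 0 0.007 0 0 0 0.3;0 0 0.007 0 0 0 0.3;0 0 0.007 0 0 0 0.3' | sed -n '2p;4p'
python3 - <<'E'
from h import *
import pickle
P={n:viewer.capture(n) for n in("scene","top")};pickle.dump(P,open("p8.pkl","wb"))
s=P["scene"];w=(215,150,300,290); r=fit([(s,yel(s,w),w)],rimlean,[491,150,-.03,169,0],[8,8,.1,8,.05]); print(np.round(r.x,3),r.fun)
f=s["frame"].astype(int); r=np.clip(f[...,0]-f[...,1]-30,0,None)[196:214,261:265];print(r.sum(1).tolist())
E
```

```text
tool_pos: [491.3, 151.1, 252.9]
contact_force: [-3.0, -0.4, 12.2]
tool_pos: [491.4, 151.2, 252.5]
contact_force: [-2.7, 0.3, 13.8]
[ 4.90511e+02  1.51778e+02 -3.50000e-02  1.69194e+02  2.00000e-02] 352.9375
[0, 0, 7, 14, 13, 9, 6, 0, 0, 27, 105, 116, 109, 75, 0, 0, 0, 0]
```

```bash
python3 -m handwheel '0 0 -0.03 0 0 0 0.3;0 0 -0.06 0 0 0 0.3;0 0 -0.1 0 0 0 0.3;0 0 -0.1 0 0 0 0.3;0 0 -0.1 0 0 0 0.3;0 0 -0.1 0 0 0 0.3' | sed -n '2p;4p'
python3 - <<'E'
from h import *
import pickle
P={n:viewer.capture(n) for n in("scene","top")};pickle.dump(P,open("p9.pkl","wb"))
s=P["scene"];w=(215,150,300,290); r=fit([(s,yel(s,w),w)],rimlean,[491,150,-.03,169,0],[8,8,.1,8,.05]); print(np.round(r.x,3),r.fun)
for n in(0,4,5,6,7,8,9):
    q=pickle.load(open(f"p{n}.pkl","rb"))
    f=q["scene"]["frame"].astype(int); r=np.clip(f[...,0]-f[...,1]-30,0,None)[202:213,260:266];print(n,r.sum(1).tolist(), end=" ")
    # rigid hook reference: cheek patch vertical shift vs p0
    if n==0: ref=q["scene"]["frame"]
    g0=cv2.cvtColor(ref,cv2.COLOR_RGB2GRAY).astype(np.float32);g=cv2.cvtColor(q["scene"]["frame"],cv2.COLOR_RGB2GRAY).astype(np.float32)
    print(np.round(cv2.phaseCorrelate(g0[195:211,244:258],g[195:211,244:258]),2).tolist() if 0 else "", "bar", end=" ")
    # bar lower edge / cheek lower edge: columns 252-257, rows 203-212 green->turquoise transition
    col=f[200:214,253:257].mean(1); d=col[:,2]-col[:,0]; k=np.interp(60,d,np.arange(200,214)); print(round(float(k),2))
E
```

```text
tool_pos: [490.8, 151.0, 260.1]
contact_force: [-0.9, 0.4, 0.5]
[ 4.90731e+02  1.49434e+02 -3.50000e-02  1.70800e+02 -4.00000e-03] 334.109375
0 [3, 0, 31, 180, 219, 164, 7, 0, 0, 0, 0]  bar 213.0
4 [30, 26, 11, 64, 99, 110, 107, 43, 0, 0, 0]  bar 213.0
5 [28, 22, 6, 47, 94, 109, 107, 47, 0, 0, 0]  bar 213.0
6 [24, 24, 22, 88, 106, 108, 65, 0, 0, 0, 0]  bar 213.0
7 [24, 25, 23, 92, 109, 108, 68, 0, 0, 0, 0]  bar 213.0
8 [6, 0, 0, 27, 105, 116, 109, 75, 0, 0, 0]  bar 213.0
9 [0, 0, 10, 100, 117, 114, 82, 0, 0, 0, 0]  bar 213.0
```

```bash
python3 - <<'E'
from h import *
import pickle
for n in(5,6,7,8,9):
    q=pickle.load(open(f"p{n}.pkl","rb")); s,t=q["scene"],q["top"]; w=(215,150,300,290); a=yel(s,w)
    c=[]
    for y in(150,):
      for z in np.arange(163,177,.5):
        v=[490.8,y,-.03,z,0]; c.append((np.abs(render(s,rimlean(v),v,w)-a)[45:].sum(),z))   # lower rim only
    c.sort(); print(n,"lower rim z",[(round(float(k)),float(z)) for k,z in c[:4]])
for n in(0,4,5,6,7,8,9):
    t=pickle.load(open(f"p{n}.pkl","rb"))["top"]["frame"].astype(int); d=(t[...,0]-t[...,2])[151:166,197:203]
    print(n,d[:,1:5].sum(1).tolist())
P=pickle.load(open("p9.pkl","rb"))
a=cv2.resize(P["scene"]["frame"][170:260,225:295],(466,600),interpolation=cv2.INTER_CUBIC)
b=cv2.resize(P["top"]["frame"][135:180,185:210],(333,600),interpolation=cv2.INTER_CUBIC)
save(np.hstack([a,b]),"a6.png")
E
```

```text
5 lower rim z [(531, 176.5), (533, 176.0), (534, 175.5), (536, 175.0)]
6 lower rim z [(264, 174.0), (264, 173.5), (265, 173.0), (267, 172.5)]
7 lower rim z [(262, 174.0), (263, 173.5), (264, 173.0), (265, 172.5)]
8 lower rim z [(337, 172.5), (337, 172.0), (338, 171.5), (338, 173.0)]
9 lower rim z [(303, 172.0), (303, 172.5), (304, 171.5), (304, 173.0)]
0 [-80, -100, -64, -21, -22, 58, 321, 426, 439, 369, 262, 360, 387, 34, -29]
4 [-76, -102, -72, -31, -32, 58, 349, 458, 447, 389, 543, 752, 735, 518, -83]
5 [-80, -98, -73, -31, -26, 38, 329, 457, 436, 397, 540, 756, 735, 516, -69]
6 [-79, -101, -69, -23, -29, 60, 360, 455, 417, 370, 541, 746, 733, 530, -79]
7 [52, 47, -3, 2, 0, -4, -3, 47, 85, 88, 85, 84, 86, 87, 86]
8 [63, 62, 57, 56, 52, 53, 49, 31, 13, 11, 15, 15, 25, 17, 35]
9 [63, 55, 57, 53, 52, 46, 33, 18, 8, 8, 12, 25, 36, 27, 51]
```

```bash
python3 - <<'E'
from h import *
import pickle
Q={n:pickle.load(open(f"p{n}.pkl","rb"))["scene"] for n in(0,4,5,6,7,8,9)}
def Y(n): f=Q[n]["frame"].astype(np.float32); return np.clip(f[...,0]-f[...,2],0,None)
def shift(a,b,win):
    u0,v0,u1,v1=win; T=a[v0:v1,u0:u1]; k=8
    A=cv2.resize(T,None,fx=k,fy=k,interpolation=cv2.INTER_CUBIC); B=cv2.resize(b[v0-4:v1+4,u0-4:u1+4],None,fx=k,fy=k,interpolation=cv2.INTER_CUBIC)
    m=cv2.matchTemplate(B,A,cv2.TM_SQDIFF); _,_,l,_=cv2.minMaxLoc(m); return ((l[0]/k)-4,(l[1]/k)-4)
for n in(4,5,6,8,9):
    print(n,"vs 7: rim bottom",shift(Y(7),Y(n),(258,235,288,262)),"right",shift(Y(7),Y(n),(272,205,290,240)),
      "cheek",shift(Q[7]["frame"][...,1].astype(np.float32),Q[n]["frame"][...,1].astype(np.float32),(249,196,264,212)))
print("cheek 7 vs 0",shift(Q[0]["frame"][...,1].astype(np.float32),Q[7]["frame"][...,1].astype(np.float32),(249,200,262,212)))
print(proj(Q[0],[[491,151,82],[491,151,86],[491,155,82]]))
E
```

```text
4 vs 7: rim bottom (2.125, 2.125) right (1.25, 0.0) cheek (0.25, 0.5)
5 vs 7: rim bottom (3.75, 4.0) right (2.0, 0.125) cheek (0.375, 0.625)
6 vs 7: rim bottom (0.0, 0.0) right (0.0, 0.0) cheek (0.0, 0.0)
8 vs 7: rim bottom (0.375, 0.5) right (-0.25, 0.125) cheek (0.625, 0.875)
9 vs 7: rim bottom (-0.25, 0.0) right (0.0, 0.0) cheek (0.375, 0.125)
cheek 7 vs 0 (-0.125, -0.125)
[[262.22695108 247.63896239]
 [262.24183663 246.59924324]
 [262.93867933 248.4909349 ]]
```

View pics/a6.png

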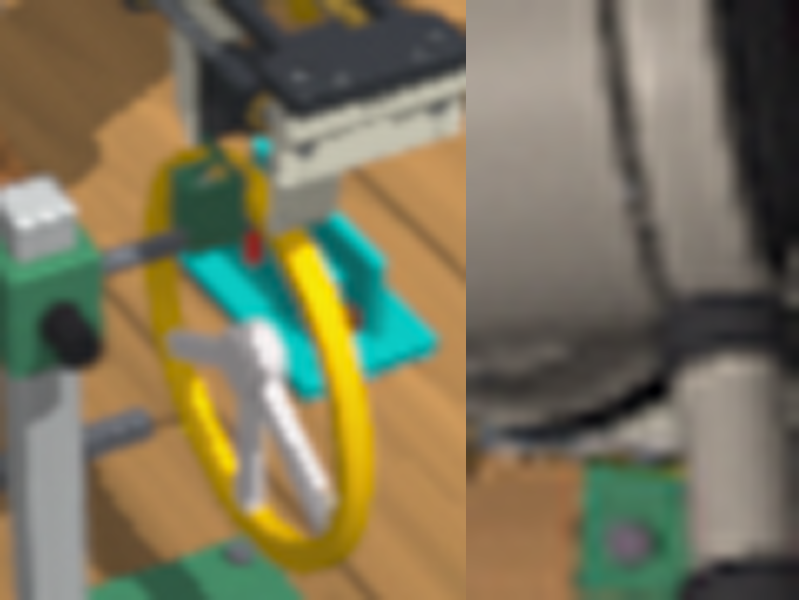

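The view shows the ring hanging upright on the hook, rim under the cheeks, with the pin's tail at (255,245). Under the 17 N push the rim dropped 0.5 px and the hook about 0.9 px, so the rim didn't move down relative to the hook. After the push both came back unchanged with the same pin-tail length. The rim is therefore hard on its seat and home. I'll back off and check that it's still.

```bash
python3 -m handwheel '0 0 -0.25 0 0 0 0.3;0 0 -0.5 0 0 0 0.3;0 0 -0.75 0 0 0 0.3;0 0 -1 0 0 0 0.3;0 0 -1 0 0 0 0.3;0 0 -1 0 0 0 0.3;0 0 -1 0 0 0 0.3;0 0 -1 0 0 0 0.3' | sed -n '1,2p;4p'
cat > chk.py <<'E'
from h import *
import pickle,sys
P=viewer.capture("scene"); pickle.dump({"scene":P},open(sys.argv[1],"wb"))
Q=pickle.load(open("p7.pkl","rb"))["scene"]
def Y(p): f=p["frame"].astype(np.float32); return np.clip(f[...,0]-f[...,2],0,None)
d=np.abs(Y(P)-Y(Q))[150:262,215:292]; print("max diff rim", d[50:].max(), d[50:].mean())
f=P["frame"].astype(int); print(np.clip(f[...,0]-f[...,1]-30,0,None)[202:213,260:266].sum(1).tolist(), bot.get_obs()["contact_force"],bot.get_obs()["time"])
E
python3 chk.py q1.pkl
python3 -m handwheel '0 0 0 0 0 0 0.3;0 0 0 0 0 0 0.3;0 0 0 0 0 0 0.3;0 0 0 0 0 0 0.3;0 0 0 0 0 0 0.3;0 0 0 0 0 0 0.3;0 0 0 0 0 0 0.3;0 0 0 0 0 0 0.3' | sed -n '1,2p;4p'
python3 chk.py q2.pkl
```

```text
time: 22.95
tool_pos: [490.7, 150.9, 359.2]
contact_force: [0.5, -0.0, 0.2]
max diff rim 69.0 2.0915375
[26, 24, 26, 92, 108, 110, 81, 0, 0, 0, 0] [-0.009823   -0.60328277 -0.00365489] 23.0
time: 23.67
tool_pos: [491.1, 151.0, 360.6]
contact_force: [-0.1, -0.5, 0.6]
max diff rim 69.0 2.0976121
[25, 23, 26, 91, 108, 109, 81, 0, 0, 0, 0] [-0.84370168 -0.20904439  0.60272992] 23.7167
```

The hoop is still, but the pin-tail measurement can't separate 3 mm from 4 mm with certainty. A second symmetric press will show it: if the rim is home, the force should rise stiffly at about 6 N/mm from first touch, about 1 mm lower than last time.

```bash
python3 -m handwheel '0 0 0.25 0 0 0 0.3;0 0 0.5 0 0 0 0.3;0 0 0.75 0 0 0 0.3;0 0 1 0 0 0 0.3;0 0 1 0 0 0 0.3;0 0 1 0 0 0 0.3' | sed -n '2p;4p'
python3 -m handwheel '0 0 0.03 0 0 0 0.3;0 0 0.03 0 0 0 0.3;0 0 0.03 0 0 0 0.3;0 0 0.03 0 0 0 0.3' | sed -n '2p;4p'
cat > av.py <<'E'
from h import *
F=[];Z=[]
for i in range(3):
    P=viewer.capture("scene"); o=bot.get_obs(); F.append(o["contact_force"]);Z.append(o["tool_pos"])
f=P["frame"].astype(int); r=np.clip(f[...,0]-f[...,1]-30,0,None)[202:213,260:266].sum(1)
print(np.round(np.mean(F,0),2),np.round(np.mean(Z,0),2),r.tolist())
E
python3 av.py
python3 -m handwheel '0 0 0.01 0 0 0 0.3;0 0 0.01 0 0 0 0.3;0 0 0.01 0 0 0 0.3' >/dev/null; python3 av.py
python3 -m handwheel '0 0 0.01 0 0 0 0.3;0 0 0.01 0 0 0 0.3;0 0 0.01 0 0 0 0.3' >/dev/null; python3 av.py
```

```text
tool_pos: [490.7, 151.0, 260.4]
contact_force: [0.1, 0.1, 0.1]
tool_pos: [491.4, 151.1, 258.6]
contact_force: [-0.7, -0.2, 0.1]
[ 0.44  0.02 -0.43] [491.21 151.11 258.23] [0, 0, 10, 96, 118, 112, 76, 0, 0, 0, 0]
[ 0.12 -0.25  0.1 ] [491.   151.06 256.6 ] [0, 0, 11, 97, 116, 113, 81, 0, 0, 0, 0]
[-0.11 -0.16  2.5 ] [491.1  151.08 255.82] [0, 0, 11, 96, 117, 114, 81, 0, 0, 0, 0]
```

```bash
python3 -m handwheel '0 0 0.01 0 0 0 0.3;0 0 0.01 0 0 0 0.3;0 0 0.01 0 0 0 0.3' >/dev/null; python3 av.py
python3 -m handwheel '0 0 0.01 0 0 0 0.3;0 0 0.01 0 0 0 0.3;0 0 0.01 0 0 0 0.3' >/dev/null; python3 av.py
python3 -m handwheel '0 0 0.01 0 0 0 0.3;0 0 0.01 0 0 0 0.3;0 0 0.01 0 0 0 0.3' >/dev/null; python3 av.py
python3 -m handwheel '0 0 0.01 0 0 0 0.3;0 0 0.01 0 0 0 0.3;0 0 0.01 0 0 0 0.3' >/dev/null; python3 av.py
```

```text
[ 0.7  -0.46  3.78] [491.12 151.08 254.81] [1, 0, 11, 98, 122, 113, 107, 30, 0, 0, 0]
[-0.31 -0.14  6.37] [491.18 151.08 254.13] [0, 0, 2, 75, 122, 115, 106, 43, 0, 0, 0]
[-1.14 -0.61  8.96] [491.23 151.08 253.56] [3, 0, 0, 49, 114, 117, 108, 48, 0, 0, 0]
[-1.76 -1.53 11.75] [491.29 151.1  253.  ] [4, 0, 0, 41, 109, 117, 110, 62, 0, 0, 0]
```

This is informative. Between 2.5 and 3.8 N the pin's tail jumped about 1.9 mm while the bar edge stayed put. So unloaded, the rim is still about 1.7 mm high and not yet latched under the roller. I'll press a little harder, staying well under 25 N in total, and watch for the snap.

```bash
python3 -m handwheel '0 0 0.01 0 0 0 0.3;0 0 0.01 0 0 0 0.3;0 0 0.01 0 0 0 0.3' >/dev/null; python3 av.py
python3 -m handwheel '0 0 0.007 0 0 0 0.3;0 0 0.007 0 0 0 0.3;0 0 0.007 0 0 0 0.3' >/dev/null; python3 av.py
python3 -m handwheel '0 0.01 0 0 0 0 0.3;0 -0.01 0 0 0 0 0.3;0 0 0 0 0 0 0.3;0 0 0 0 0 0 0.3' >/dev/null; python3 av.py
python3 -m handwheel '0 0 -0.02 0 0 0 0.3;0 0 -0.02 0 0 0 0.3;0 0 -0.02 0 0 0 0.3' >/dev/null; python3 av.py
python3 -m handwheel '0 0 -0.02 0 0 0 0.3;0 0 -0.02 0 0 0 0.3;0 0 -0.02 0 0 0 0.3' >/dev/null; python3 av.py
```

```text
[-2.65 -0.75 14.89] [491.36 151.16 252.45] [6, 0, 0, 27, 101, 109, 109, 75, 0, 0, 0]
[-3.39 -0.48 15.94] [491.39 151.17 252.04] [7, 0, 0, 27, 106, 118, 109, 74, 0, 0, 0]
[-3.13 -0.72 15.76] [491.45 151.23 252.04] [6, 0, 0, 28, 101, 112, 108, 75, 0, 0, 0]
[-1.23 -0.56 10.18] [491.35 151.21 253.14] [3, 0, 1, 47, 113, 115, 108, 48, 0, 0, 0]
[0.57 0.2  5.84] [491.27 151.19 254.19] [1, 0, 1, 75, 117, 114, 107, 39, 0, 0, 0]
```

```bash
python3 -m handwheel '0 0 -0.01 0 0 0 0.3;0 0 -0.01 0 0 0 0.3;0 0 -0.01 0 0 0 0.3' >/dev/null; python3 av.py
python3 -m handwheel '0 0 -0.01 0 0 0 0.3;0 0 -0.01 0 0 0 0.3;0 0 -0.01 0 0 0 0.3' >/dev/null; python3 av.py
python3 -m handwheel '0 0 -0.01 0 0 0 0.3;0 0 -0.01 0 0 0 0.3;0 0 -0.01 0 0 0 0.3' >/dev/null; python3 av.py
python3 -m handwheel '0 0 -0.02 0 0 0 0.3;0 0 -0.02 0 0 0 0.3;0 0 -0.02 0 0 0 0.3' >/dev/null; python3 av.py
```

```text
[1.48 0.57 3.57] [491.13 151.16 254.8 ] [2, 0, 12, 99, 125, 115, 106, 31, 0, 0, 0]
[1.19 0.66 1.26] [490.84 151.05 255.69] [0, 0, 11, 98, 121, 114, 82, 0, 0, 0, 0]
[-0.62  0.28  0.01] [490.75 151.01 256.71] [0, 0, 10, 96, 115, 113, 80, 0, 0, 0, 0]
[ 0.31 -0.06 -0.17] [490.99 151.08 258.95] [0, 0, 10, 97, 119, 112, 81, 0, 0, 0, 0]
```

Summing up: under load the rim reaches home height, but unloaded it rises about 0.8 mm. Under load fx is about -3 N, so my fingers hold the rim too far towards +x by friction, away from the nose, and the roller can't come over the edge. I'll press again and ease the rim towards the nose (-x, which is tool +x) while it's loaded.

```bash
python3 -m handwheel '0 0 0.02 0 0 0 0.3;0 0 0.04 0 0 0 0.3;0 0 0.055 0 0 0 0.3;0 0 0.07 0 0 0 0.3;0 0 0.07 0 0 0 0.3' >/dev/null; python3 av.py
python3 -m handwheel '0.01 0 0 0 0 0 0.3;0.02 0 0 0 0 0 0.3;0.02 0 0 0 0 0 0.3' >/dev/null; python3 av.py
python3 -m handwheel '0.01 0 0 0 0 0 0.3;0.01 0 0 0 0 0 0.3;0.01 0 0 0 0 0 0.3' >/dev/null; python3 av.py
```

```text
[-2.76 -0.61 10.3 ] [491.35 151.15 253.34] [3, 0, 1, 50, 114, 117, 108, 47, 0, 0, 0]
[3.   0.27 8.93] [490.91 151.17 253.73] [3, 0, 0, 48, 113, 116, 108, 43, 0, 0, 0]
[ 5.13 -0.11  7.75] [490.53 151.21 253.84] [3, 0, 0, 62, 119, 118, 108, 44, 0, 0, 0]
```

```bash
python3 -m handwheel '0 0 0.01 0 0 0 0.3;0 0 0.015 0 0 0 0.3;0 0 0.015 0 0 0 0.3' >/dev/null; python3 av.py
python3 -m handwheel '0 0 -0.02 0 0 0 0.3;0 0 -0.02 0 0 0 0.3;0 0 -0.02 0 0 0 0.3' >/dev/null; python3 av.py
python3 -m handwheel '0 0 -0.015 0 0 0 0.3;0 0 -0.015 0 0 0 0.3;0 0 -0.015 0 0 0 0.3' >/dev/null; python3 av.py
python3 -m handwheel '0 0 -0.015 0 0 0 0.3;0 0 -0.015 0 0 0 0.3;0 0 -0.015 0 0 0 0.3' >/dev/null; python3 av.py
python3 -m handwheel '0 0 -0.02 0 0 0 0.3;0 0 -0.02 0 0 0 0.3;0 0 -0.02 0 0 0 0.3' >/dev/null; python3 av.py
```

```text
[ 3.72 -0.29 11.68] [490.65 151.23 252.98] [3, 0, 0, 38, 111, 116, 110, 60, 0, 0, 0]
[4.47 0.39 6.8 ] [490.41 151.22 254.08] [2, 0, 1, 74, 119, 114, 108, 42, 0, 0, 0]
[4.85 0.16 4.79] [488.87 151.22 254.42] [6, 0, 0, 76, 121, 112, 106, 39, 0, 0, 0]
[1.46 0.11 2.86] [487.59 151.17 255.11] [10, 4, 13, 94, 127, 114, 107, 31, 0, 0, 0]
[ 0.3  -0.66  0.25] [487.57 151.16 257.04] [8, 4, 12, 101, 119, 112, 81, 0, 0, 0, 0]
```

```bash
python3 -m handwheel '0 0 -0.25 0 0 0 0.3;0 0 -0.5 0 0 0 0.3;0 0 -0.75 0 0 0 0.3;0 0 -0.9 0 0 0 0.3;0 0 -0.9 0 0 0 0.3' | sed -n '2p;4p'
python3 -m handwheel '0.3 0.2 0 0 0 0 0.3;0.6 0.5 0 0 0 0 0.3;0.8 0.8 0 0 0 0 0.3;0.9 1 0 0 0 0 0.3;0.9 1 0 0 0 0 0.3;0.9 1 0 0 0 0 0.3' | sed -n '1p;2p'
python3 - <<'E'
from h import *
import pickle
P={n:viewer.capture(n) for n in("scene","top")};pickle.dump(P,open("p10.pkl","wb"))
for n in(0,6,10):
    t=pickle.load(open(f"p{n}.pkl","rb"))["top"]["frame"].astype(int)
    print(n)
    for v in range(154,172): print(v," ".join("%3d,%3d,%3d"%tuple(t[v,u]) for u in(198,199,200,201,202)))
E
```

```text
tool_pos: [489.1, 151.3, 350.8]
contact_force: [-0.4, 0.1, 0.2]
time: 35.07
tool_pos: [401.0, 254.9, 346.6]
0
154  33, 65, 48 126,122,125 178,174,177 111,131,119  48, 96, 68
155  36, 57, 44 134,131,135 170,168,172  70, 92, 81  35, 75, 54
156  59, 65, 50 103, 86, 72 104, 98, 85  74, 94, 75  30, 64, 49
157 109, 75, 34 176,124, 53 149,113, 51  83, 94, 58  29, 66, 51
158 167,122, 57 255,192, 91 209,159, 76  75, 86, 56  26, 64, 50
159 171,129, 62 254,194, 92 213,163, 79  89, 88, 55  22, 58, 47
160 137,119, 68 206,155, 73 182,138, 64  95, 73, 46  23, 43, 44
161  86,118, 85 153,114, 63 175,111, 60 113, 79, 57  45, 80, 70
162  72,111, 85 169, 74, 64 220, 37, 45 142, 45, 49  45, 96, 78
163  68,111, 85 165, 65, 58 225, 44, 44 155, 36, 39  46, 88, 70
164  55, 99, 79  71, 61, 63  92, 57, 61  64, 41, 45  53, 82, 65
165  54, 57, 59  38, 39, 43  33, 36, 42  39, 48, 49  53, 93, 72
166  66, 60, 67  42, 40, 45  30, 25, 30  36, 52, 44  60,104, 80
167  93, 85, 93  62, 57, 64  31, 35, 34  48, 76, 61  63,116, 86
168  85, 81, 86  63, 76, 69  53, 88, 67  61,107, 81  69,125, 94
169  60, 90, 75  62,109, 82  6
[... 1770 characters left out ...]
 210,174, 58 194,150, 61 187,145, 55 180,139, 44 169,134, 40
162 240,206, 57 241,207, 56 242,204, 56 243,203, 56 244,198, 54
163 235,196, 52 227,185, 52 238,195, 53 243,201, 55 240,197, 53
164 181,147, 59 131,109, 47 188,150, 44 220,174, 46 214,167, 46
165  40, 44, 65  19, 25, 44  10, 13, 29  48, 48, 55 121,118,125
166  52, 54, 62  37, 39, 47   9, 12, 22  97, 99,108 214,210,218
167  76, 80, 94  57, 57, 65  28, 27, 28 111,113,125 201,198,209
168  87, 83, 89 127,101, 61 161,121, 43 151,121, 81 150,127,105
169 104, 92, 48 179,139, 39 236,178, 41 220,167, 41 203,157, 43
170  82,109, 68 107,120, 68 112,114, 62 117,117, 62 135,130, 63
171  61,122, 95  58,121, 95  57,119, 95  54,119, 96  53,120, 96
```

The arm is now clear of the top view, and the numbers show the home state:
- **Rim:** it lies flush against the nose (yellow ends at row 164.2, nose starts at 164.5), so x is about -1.5 mm.
- **Roller:** the brass edge is pushed back only about 0.2-0.3 px, or about 0.001 m. That is the home value, not the 0.003 m of a rim still beside it.
- **Stability:** the picture after the last pushes matches the one after the first release, so the rim comes back to the same place.

I'll check once more that it's still, then hand in.

```bash
python3 -m handwheel '0 0 0 0 0 0 0.3;0 0 0 0 0 0 0.3;0 0 0 0 0 0 0.3;0 0 0 0 0 0 0.3;0 0 0 0 0 0 0.3;0 0 0 0 0 0 0.3;0 0 0 0 0 0 0.3;0 0 0 0 0 0 0.3' | sed -n '1,2p;4p'
python3 - <<'E'
from h import *
import pickle
a=pickle.load(open("p10.pkl","rb"))["scene"]["frame"].astype(int); b=viewer.capture("scene")["frame"].astype(int)
print("motion",np.abs(a-b)[150:265,215:292].mean())
print(bot.close_job())
E
```

```text
time: 35.83
tool_pos: [401.8, 254.3, 347.6]
contact_force: [0.3, -0.5, 0.2]
motion 0.6379446640316205
the job is handed in; nothing more can be done
None
```

The job is handed in: the yellow hoop hangs still on the J-hook with the robot clear, but whether the red pin is fully down is unconfirmed — the roller and rim look home, yet pin readings put it about 3–3.5 mm of 4 mm when unloaded; the push on the hook peaked near 20 N, at 36 s.

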